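# Raise the mast of the tin stand and stack the tins

## Task

The tin stand's mast is clamped down: flip the direction lever of the ratchet to its loosening side first, then swing the ratchet handle back and forth until the clamp bolt is well loosened, about a quarter turn or more (1.6 rad), and pull the mast up until its lock button clicks out. With the mast locked up, stack all the closed tins that are there squarely into one column on the stand's rubber pad, lying flat (either way up), and let go. Leave the vase, the glass candle and the kitchen timer where they stand.

Things in the scene. Friction and masses are not known exactly. Their poses are not given: they have to be found in the camera images.
- stand: Tin stand, fixed: wooden base board 190 (x) by 260 (y) mm, 12 mm thick; origin on the sideboard's surface, 5 mm in front of the board's centre; front faces its -x, +y is its left. At (x, y) mm in its frame: rubber pad (-25, -70); mast in a square aluminium sleeve, 30 by 30 mm, top 135 mm high, (70, -70); clamp bolt with ratchet (55, 20).
- pad_center (a point): Centre of the top of the black rubber pad, 14 mm above the sideboard; the pad is 82 (stand's x) by 66 (stand's y) mm, as large as a tin. The mast's sleeve stands 80 mm behind this point (stand's +x, to its face), as does the mast when raised.
- bolt (a joint): Turn of the clamp bolt (vertical axis, under and through the ratchet's head), rad: 0 = tight, positive = counter-clockwise seen from above = loosened; stops at 2.4. The mast is locked mechanically below about 1.4. It stiffly stays where it is left (0.45 N m) and turns only when the ratchet drives it.
- bolt_top (a point): Centre of the hexagonal bolt end on top of the ratchet's head, on the vertical axis of bolt and ratchet, 92 mm above the sideboard. The ratchet swings about this axis.
- ratchet (a joint): Swing of the ratchet handle about the bolt's axis, rad: 0 to 1.6 (stops), starts at 0.65 to 0.9, positive = counter-clockwise from above. At 0 it points to the stand's +y turned 0.2 rad clockwise; at 1.6 almost to the stand's -x. Stays where left (0.3 N m); driving the bolt takes about 0.8 N m. Free play up to 0.55 rad before a stroke drives (12 teeth); the return stroke clicks freely.
- ratchet_grip (a point): Middle of the black rubber grip of the ratchet handle, 118 mm from the bolt's axis, 68 mm above the sideboard. The grip is a level bar 65 mm long, 22 mm wide, 20 mm high; the point's x axis points along the handle away from the bolt. Grip it from above across its width.
- lever (a joint): Direction lever on top of the ratchet's head, rad: starts near -0.44 (tightening: the ratchet drives clockwise only), +0.44 (loosening: the ratchet drives the bolt counter-clockwise only); both are stops. Positive = counter-clockwise seen from above. Friction holds it (0.12 N m).
- lever_pivot (a point): Vertical axis of the direction lever, 36 mm from the bolt's axis along the handle, 91 mm above the sideboard (mid-height of the lever's tab).
- lever_tip (a point): Point on the lever's tab 36 mm from its pivot, 91 mm above the sideboard; x points along the tab away from the pivot. The dark tab is 11 mm wide, 16 mm high (83 to 99 mm above the sideboard) and reaches 48 mm from the pivot; the shank below it is 75 mm high, so it can be pinched across its width from above.
- mast (a joint): Extension of the mast, m: 0 = down, 0.090 = upper stop. Once the bolt is loosened it slides straight up with some 6 to 10 N and stays where it is left.
- mast_grip (a point): Centre of the black crossbar on top of the mast, 163 mm above the sideboard when down. The bar is 18 mm (stand's x) by 66 mm (stand's y) by 34 mm high (its top 13 mm above this point).
- lock_button (a joint): Spring lock button (brass, 12 mm wide) low on the front of the mast, m: below 0.001 = pressed in by the sleeve; 0.006 or more = clicked out through the slot near the top of the sleeve, which happens by itself when the mast is drawn up by more than about 0.082. It then keeps the mast from sliding down.
- button_tip (a point): Outermost point of the lock button.
- tin_1: Closed metal storage tin, 82 (x) by 66 (y) by 40 (z) mm, 0.13 to 0.25 kg, flat lid fixed; origin at the centre of its underside. Two to four, all alike, lie flat: up to three in a row in a fixed black tray in front of the books (thin floor, rails 24 mm high along front and back, ends open), one on the bare top at the left; absent ones have no pose. Grip across the 66 mm.
- tin_2: Same as tin_1.
- tin_3: Same as tin_1.
- tin_4: Same as tin_1.
- vase: Dark vase, 93 mm wide, 200 mm tall, loose, back left. Origin at the centre of its underside. To be left alone.
- candle: Candle in a glass, 76 mm wide, 90 mm tall, loose, at the back behind the stand. Origin at the centre of its underside. To be left alone.
- timer: Round kitchen timer, 61 mm wide, 52 mm tall, loose, at the front to the left. Origin at the centre of its underside. To be left alone.
- tray: Fixed black tray, 100 (x) by 390 (y) mm, 24 mm high rails, origin at its centre on the sideboard's surface; its three places lie at y = +142, 0 and -142 mm from its centre. Right behind it stand fixed books (world x 0.465 to 0.655, y -0.345 to -0.07, up to 0.285 high). The fourth tin place is at about world x 0.44, y 0.385; the sideboard's front edge is at x 0.358.

How it is judged:
On the way, in this order (a step that is already met when the one before it is completed fails the run):
1. the direction lever is flipped to its loosening side while the bolt is still tight (value of joint lever above 0.33 rad and value of joint bolt below 0.2 rad), for 0.2 s.
2. the clamp bolt is loosened with the ratchet (value of joint bolt above 1.5 rad), for 0.2 s.
3. the mast is drawn up and its lock button has clicked out (value of joint mast above 0.077 m and value of joint lock_button above 0.004 m), for 0.2 s.
At the end, for the whole second after the job is handed in: Mast up over 77 mm, its button out over 4 mm, bolt over 1.5 rad; every tin present is in one column on the pad: centre within 8 mm of the pad's centre seen from above, long side within 0.12 rad of the stand's x, flat within 0.08 rad, let go, at rest (all of step 3 and value of joint bolt above 1.5 rad and horizontal distance between each of tin_1, tin_2, tin_3, tin_4 and pad_center below 0.008 m and angle between the x axis of each of tin_1, tin_2, tin_3, tin_4 and the x axis of stand, either way round below 0.12 rad and angle between the z axis of each of tin_1, tin_2, tin_3, tin_4 and the z axis of stand, either way round below 0.08 rad and height (world z) of each of tin_1, tin_2, tin_3, tin_4 above 0.008 m and linear speed of each of tin_1, tin_2, tin_3, tin_4 below 0.02 m/s and contact force between each of tin_1, tin_2, tin_3, tin_4 and the fingers below 0.05 N); the robot touches nothing.
It fails at once if the vase is pushed away or tipped (distance of vase from where it was at the start of the episode above 0.03 m or angle between vase's own z axis and vertical above 0.3 rad).
It fails at once if the glass candle is pushed away or tipped (distance of candle from where it was at the start of the episode above 0.03 m or angle between candle's own z axis and vertical above 0.3 rad).
It fails at once if the kitchen timer is pushed away or tipped (distance of timer from where it was at the start of the episode above 0.03 m or angle between timer's own z axis and vertical above 0.3 rad).
Of tin_1, tin_2, tin_3, tin_4 only 2 to 4 are there at a start; the rules pass over those that are not, and their reading is None.
At some moment in a run one of tin_1 may be knocked a few centimetres aside while the robot is not near it.
Once in a run the grip may slacken for a moment while it holds something.
It also fails if it takes over 210 s, if anything falls off the work surface, if the arm or the gripper's body presses on something with over 40 N, if the wrist force passes 120 N, or if a joint passes its speed limit or range.

## Robot

A 6-joint arm with a two-finger parallel gripper is mounted at the origin on a cart in front of the work surface, level with it; the furniture and walls round the work are solid. World frame = base frame: x ahead of the robot, y to its left, z up, the work surface at z = 0. Lengths are in m, angles in rad, forces in N, time in s.
With the tool pointing down it reaches from about 0.375 to 0.9 m from the base axis. Payload 3.1 kg.
Tool frame: the origin (TCP) lies on the centre line of the jaws, within the pads' length; the fingertips stand 22 mm ahead of it and the grasp point (between the pads) lies 3 mm ahead of it; z points along the fingers, y is the line along which they close (so a half turn about z gives the same grasp; the last joint's range is limited). The gripper opens to 85 mm and grips with 20 to 120 N. Pads are 22 mm wide; open, the fingers measure 114 mm over their backs; the gripper's body (76 mm by 85 mm) begins 54 mm behind the grasp point. The pads swing forward as they close: fully open they stand 13 mm farther back than shut.
Start: joints at [-1.458, 0.527, 1.433, -0, 1.181, -0.178], TCP at [0.18, -0.599, 0.222] pointing down, gripper open.
Joint ranges: [-3.08, 3.08], [-0.75, 2.2], [0.22, 2.44], [-1.43, 4.57], [0, 2.65], [-2.85, 2.85]. Speed limits (rad/s): [2.79, 2.79, 3.14, 3.14, 3.14, 3.14].

## Interface

Orientations are given as a unit quaternion [x, y, z, w].
In Python, from station import manip gives the robot as it stands.
- The arm moves only by the shell command python3 drive.py [FORCE], which reads ROWS from standard input. ROWS is one flat JSON list of numbers that holds 1 to 20 rows one after another, with no inner brackets; each row has 5 numbers: dx, dy, dz in units of 100 mm, then a turn about the tool's z in units of 0.1 rad, then the opening from 0.0 (shut) to 1.0 (fully open); each row is the pose to reach, as a shift and turn from the pose commanded when the command began, along the tool's axes at that moment; what a row does not reach only later rows make up. A row lasts 1/10 s, in which the tool goes at most 0.05 m and 0.15 rad, less where a joint would pass 70% of its speed; a pose out of reach is approached as far as the arm can. The fingers move at their own pace and stop on an object; FORCE is the grip in N (left out, the last holds). Time passes only in rows, so rows that do not move let the fingers close. It prints the time, the measured TCP pose, the force, the opening and the grip force at its end. Input that does not fit is refused with a message, and nothing moves.
- manip.sense(): the state, without advancing time (a new reading comes with each control period).
- manip.snapshot(name): name is "scene" or "top"; returns a dict with "pixels" (400x640x3 uint8, red, green, blue), "range_z" (400x640 float32, m along the optical axis (not along the pixel's ray), 0 where there is no reading), "fov_y" (degrees; the focal length in pixels is half the picture's height over the tangent of half this angle, whatever the lens; pixels are square), "cx", "cy" (the principal point, pixels), "R" (3x3) and "t" (3): a world point X has camera coordinates R X + t. Camera axes: x right, y down, z forward; pixel columns grow to the right and rows downward; lengths in m; the calibration is good to about 2 mm. A picture is of the moment at which its call begins.
- manip.sign_off(): hands the job in; it is judged then, once.
The state is a dict: "t": time; "q": joint angles; "qd": joint speeds; "tau": joint torques, N m; "tcp_pos": TCP position; "tool_rot": TCP orientation; "force": force on the tool from outside, world axes, zero at the start; "ft_torque": the same for the moment, N m; "finger_gap": opening from 0.0 (shut) to 1.0 (fully open); "gripper_force": force on a finger pad.
Only numpy, scipy, OpenCV 4.12 (cv2) and the standard library are available. Lean on these libraries where they do the work, as an engineer would, in place of code of your own. Each camera call takes 0.05 s, during which the arm holds its last target. There are 200 camera calls.

## Working session

There is one attempt and no reset: what is moved stays moved. The work goes in short steps, Python scripts to look and compute and a shell command to move; the robot and the scene stay as the last step left them, time stands still between calls to the robot, and variables do not carry over. Pictures are saved under pics/ and viewed, at most 14 in all, crops included, and the job is handed in when it is done.

```bash
ls; mkdir -p pics; cat > h.py <<'E'
import numpy as np,cv2
from station import manip
def snap(n,f=None):
    s=manip.snapshot(n)
    if f: cv2.imwrite('pics/'+f,s['pixels'][:,:,::-1])
    np.savez('last_%s.npz'%n,**s); return s
def world(s):
    h,w=s['range_z'].shape; f=h/2/np.tan(np.radians(s['fov_y'])/2)
    v,u=np.mgrid[:h,:w]; z=s['range_z']
    P=np.stack([(u-s['cx'])/f*z,(v-s['cy'])/f*z,z],-1)
    W=(P-s['t'])@s['R']; W[z==0]=np.nan; return W
E
python3 - <<'E'
from h import *
for n in('scene','top'):
    s=snap(n,n+'0.png'); print(n,s['fov_y'],s['cx'],s['cy'],s['R'],s['t'])
print(manip.sense())
E
```

```text
drive.py
pics
station.py
scene 46.827761582538756 315.6414534524408 201.38587732056988 [[-0.6175747  -0.78614525 -0.0240237 ]
 [-0.41720262  0.35333068 -0.83731679]
 [ 0.66674092 -0.50708292 -0.54618995]] [0.35438439 0.31595616 1.36964776]
top 53.69708850416995 319.0559084503879 202.33526855641114 [[ 2.80936298e-04 -9.99903948e-01 -1.38569590e-02]
 [-9.96546873e-01  8.70626621e-04 -8.30275377e-02]
 [ 8.30316270e-02  1.38324346e-02 -9.96450908e-01]] [0.01934719 0.56079383 1.24443157]
{'t': 0.1, 'q': array([-1.45747415e+00,  5.28367054e-01,  1.43377312e+00, -1.03148090e-05,
        1.18139885e+00, -1.78547432e-01]), 'qd': array([ 0.00175412, -0.00205252, -0.00230264, -0.00015309,  0.00113117,
        0.00116068]), 'tau': array([-1.57466247e-04, -4.43302810e+01, -1.78586662e+01, -1.97812451e-04,
        3.91848735e-03,  2.10366636e-06]), 'tcp_pos': array([ 0.17976076, -0.5979024 ,  0.2213356 ]), 'tool_rot': array([ 9.89369647e-01,  1.45419235e-01,  2.69656725e-05, -9.72824450e-04]), 'force': array([-0.07127446,  0.25170832, -1.43954713]), 'ft_torque': array([-0.01548627, -0.05800235,  0.03541937]), 'gripper_force': 0.0, 'finger_gap': 1.0015906694737535}
```
View pics/top0.png

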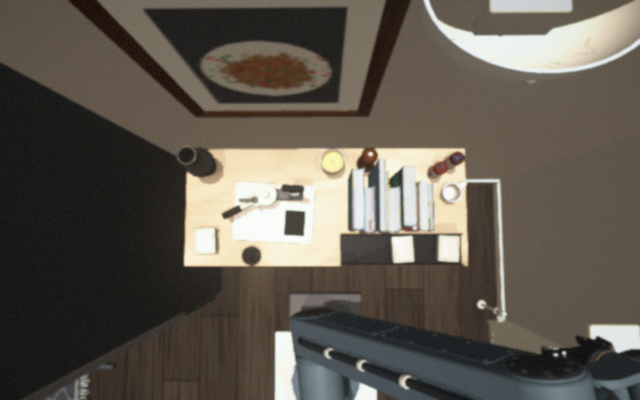

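View pics/scene0.png

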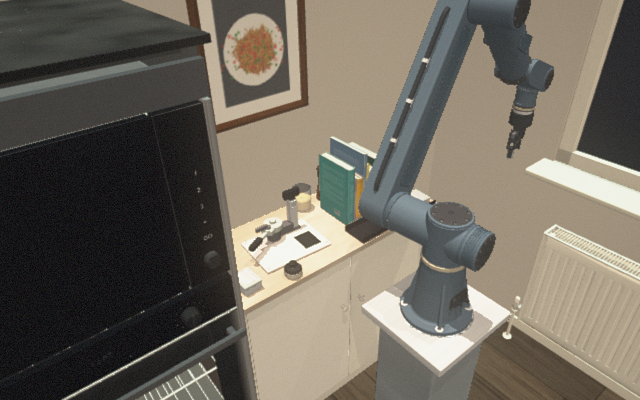

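The top view shows three tins, at about (206,240), (402,249) and (448,249). The stand's board is at (273,212), with its pad at (295,223). The timer is at (251,256), the vase at (195,160) and the candle at (333,161). I'll enlarge the stand and measure.

```bash
python3 - <<'E'
from h import *
s=np.load('last_top.npz'); W=world(s)
im=s['pixels'][:,:,::-1]
cv2.imwrite('pics/crop0.png',cv2.resize(im[140:275,175:345],None,fx=4.7,fy=4.4 if 0 else 4.7,interpolation=cv2.INTER_CUBIC)[:600])
g=im.astype(int)
def rect(m,name,sub=None):
    P=W[m][:,:2]; r=cv2.minAreaRect(P.astype(np.float32)); print(name,m.sum(),np.round(np.median(W[m],0),4),[np.round(x,4) for x in r])
Z=W[...,2]
for (u,v) in [(206,240),(402,249),(448,249),(295,223),(251,256),(195,160),(333,161),(273,230),(292,190)]: print(u,v,np.round(W[v,u],4))
yy,xx=np.mgrid[:400,:640]
def box(u0,u1,v0,v1): return (xx>=u0)&(xx<=u1)&(yy>=v0)&(yy<=v1)
rect((Z>.030)&(Z<.05)&box(190,222,222,260),'tinL')
rect((Z>.030)&(Z<.06)&box(385,422,230,268),'tinM')
rect((Z>.030)&(Z<.06)&box(430,466,230,268),'tinR')
rect((g.max(-1)<60)&box(280,310,206,240),'pad')
m=(Z>.006)&(Z<.018)&box(228,320,175,247)
rect(m,'board'); 
w=(g.min(-1)>150)&(Z<.03)&box(228,320,175,247); rect(w,'boardwhite')
rect((Z>.13)&(Z<.19)&box(270,312,175,205),'mastbar')
E
```

```text
206 240 [0.4404 0.3772 0.0346]
402 249 [ 0.4128 -0.2403  0.0411]
448 249 [ 0.4128 -0.3846  0.0372]
295 223 [0.4948 0.0967 0.0147]
251 256 [0.3914 0.2297 0.0555]
195 160 [0.6656 0.3645 0.198 ]
333 161 [ 0.6916 -0.0255  0.0411]
273 230 [0.4724 0.1678 0.0126]
292 190 [0.5831 0.0937 0.1765]
tinL 544 [0.4375 0.3786 0.0398] [array([0.4389, 0.3795]), array([0.0795, 0.065 ]), np.float64(0.5912)]
tinM 564 [ 0.4128 -0.2433  0.0405] [array([ 0.4196, -0.2354]), array([0.1009, 0.0854]), np.float64(9.2779)]
tinR 571 [ 0.4159 -0.3847  0.0405] [array([ 0.4155, -0.3865]), array([0.0662, 0.0815]), np.float64(87.8475)]
pad 0 [nan nan nan] [array([0., 0.]), array([0., 0.]), np.float64(0.0)]
board 3578 [0.5079 0.1594 0.0126] [array([0.5348, 0.1664]), array([0.2296, 0.3017]), np.float64(2.0277)]
boardwhite 5166 [0.5208 0.1715 0.0101] [array([0.5356, 0.1685]), array([0.2365, 0.3043]), np.float64(0.0213)]
mastbar 194 [0.5864 0.0913 0.1741] [array([0.5907, 0.0928]), array([0.0656, 0.0301]), np.float64(88.1191)]
  return _methods._mean(a, axis=axis, dtype=dtype,
  ret = um.true_divide(
```

View pics/crop0.png

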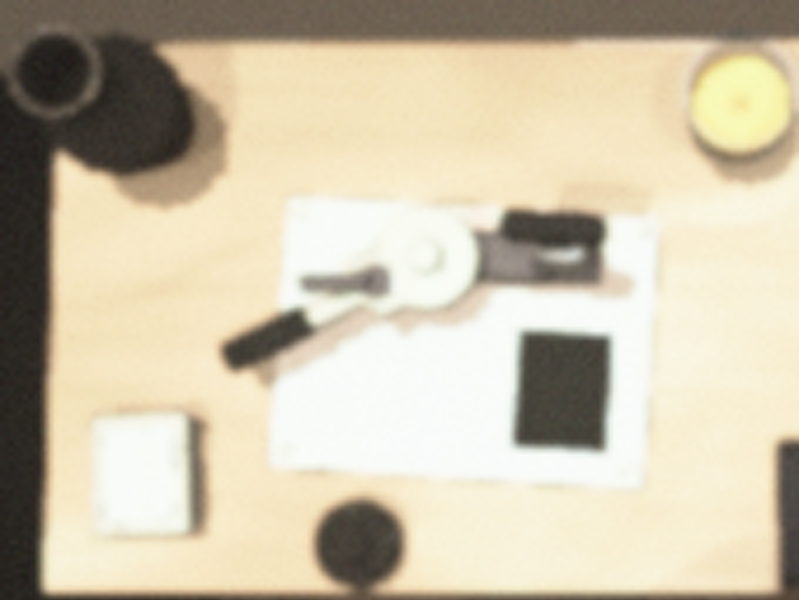

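The crop shows the bolt at (430,255), the lever pivot at (375,282) and its tip end at (302,282). The grip runs from (300,318) to (228,358). The pad corners are (522,332), (610,336), (605,450) and (514,447). I'll turn these into world positions.

```bash
cat >> h.py <<'E'
def ray(s,u,v,z):
    f=200/np.tan(np.radians(s['fov_y'])/2)
    d=s['R'].T@np.array([(u-s['cx'])/f,(v-s['cy'])/f,1]); c=-s['R'].T@s['t']
    return c+d*(z-c[2])/d[2]
E
python3 - <<'E'
from h import *
s=np.load('last_top.npz'); W=world(s)
def c(px,py,z): return ray(s,175+(px+.5)/4.7-.5,140+(py+.5)/4.7-.5,z)[:2]
def quad(n,L,z):
    P=np.array([c(x,y,z) for x,y in L]); print(n,P.round(4).tolist(),'ctr',P.mean(0).round(4), 'sides',[round(float(np.linalg.norm(P[i]-P[(i+1)%4])),4) for i in range(4)], 'ang', [round(float(np.arctan2(*(P[a]-P[b])[::-1])),4) for a,b in((0,3),(1,2))],[round(float(np.arctan2(-(P[a]-P[b])[0],(P[a]-P[b])[1])),4) for a,b in((0,1),(3,2))])
quad('pad',[(522,332),(610,336),(605,450),(514,447)],.014)
quad('board',[(290,197),(657,212),(642,488),(270,467)],.012)
for n,x,y,z in [('bolt',430,255,.092),('piv',375,282,.099),('tip',302,282,.099),('g1',300,318,.078),('g2',228,358,.078),('bar1',502,225,.176),('bar2',605,228,.176),('timer',360,543,.052),('tinL',144,473,.04)]: print(n,c(x,y,z).round(4))
E
```

```text
pad [[0.536, 0.1272], [0.5332, 0.0667], [0.4552, 0.0698], [0.4572, 0.1321]] ctr [0.4954 0.0989] sides [0.0606, 0.0781, 0.0623, 0.079] ang [-0.0621, -0.0404] [-0.046, -0.0325]
board [[0.6301, 0.2893], [0.6193, 0.0345], [0.4293, 0.0445], [0.4435, 0.2998]] ctr [0.5306 0.167 ] sides [0.255, 0.1902, 0.2556, 0.1869] ang [-0.0559, -0.0527] [-0.0426, -0.0555]
bolt [0.5811 0.1796]
piv [0.563  0.2138]
tip [0.563  0.2609]
g1 [0.5413 0.2664]
g2 [0.5151 0.3132]
bar1 [0.5904 0.1238]
bar2 [0.5885 0.0616]
timer [0.3939 0.2297]
tinL [0.4397 0.378 ]
```

```bash
cat >> h.py <<'E'
def plan(x,y,z,th):
    """shift in tool axes to the TCP target, turn to tool-x heading th"""
    s=manip.sense(); q=s['tool_rot']; t0=2*np.arctan2(q[1],q[0]); p=s['tcp_pos']
    d=np.array([x,y,z])-p; c,sn=np.cos(t0),np.sin(t0)
    dt=-(th-t0); dt=(dt+np.pi)%(2*np.pi)-np.pi
    print('tcp',p.round(4),'th',round(t0,3),'F',s['force'].round(1),'gap',round(s['finger_gap'],3),'q6',round(s['q'][5],2))
    print('row %.4f %.4f %.4f turn %.3f'%(c*d[0]+sn*d[1], sn*d[0]-c*d[1], -d[2], dt))
E
python3 -c "
from h import *
plan(.42,-.0,.35,1.571); plan(.564,.2503,.2,1.571)"
```

```text
tcp [ 0.1798 -0.5979  0.2213] th 0.292 F [-0.1  0.3 -1.4] gap 1.002 q6 -0.18
row 0.4021 -0.5035 -0.1287 turn -1.279
tcp [ 0.1798 -0.5979  0.2213] th 0.292 F [-0.1  0.3 -1.4] gap 1.002 q6 -0.18
row 0.6121 -0.7018 0.0213 turn -1.279
```

The manual's scale: shifts go in units of 100 mm and turns go in units of 0.1 rad. Converting my numbers, -0.503 m is -5.03, 0.402 m is 4.02, -1.279 rad is -12.79.

```bash
echo '[0, 0, -0.5, 0, 1, 0, 0, -1, 0, 1, 0, 0, -1.3, 0, 1, 4.02, -5.03, -1.29, -12.79, 0.5, 4.02, -5.03, -1.29, -12.79, 0.5, 4.02, -5.03, -1.29, -12.79, 0.5, 4.02, -5.03, -1.29, -12.79, 0.5, 4.02, -5.03, -1.29, -12.79, 0.5, 4.02, -5.03, -1.29, -12.79, 0.5, 4.02, -5.03, -1.29, -12.79, 0.5, 4.02, -5.03, -1.29, -12.79, 0.5, 4.02, -5.03, -1.29, -12.79, 0.5, 4.02, -5.03, -1.29, -12.79, 0.5, 4.02, -5.03, -1.29, -12.79, 0.5, 4.02, -5.03, -1.29, -12.79, 0.5, 4.02, -5.03, -1.29, -12.79, 0.5, 4.02, -5.03, -1.29, -12.79, 0.5, 4.02, -5.03, -1.29, -12.79, 0.5, 4.02, -5.03, -1.29, -12.79, 0.5]' | python3 drive.py 40; python3 -c "
from h import *
plan(.564,.2503,.2,1.571)"
```

```text
t: 2.0
tcp_pos: [0.4197, -0.0019, 0.351]
tool_rot: [0.707, 0.707, -0.0, -0.0]
force: [0.1, -0.3, 0.4]
finger_gap: 0.5
gripper_force: 0.0
tcp [ 0.4197 -0.0019  0.351 ] th 1.57 F [ 0.1 -0.3  0.4] gap 0.5 q6 -0.27
row 0.2524 0.1441 0.1510 turn -0.001
```

In the tool's units: 0.252 m is 2.52, 0.151 m is 1.51.

```bash
echo '[2.52, 1.44, 1.51, 0, 0.5, 2.52, 1.44, 1.51, 0, 0.5, 2.52, 1.44, 1.51, 0, 0.4, 2.52, 1.44, 1.51, 0, 0.4, 2.52, 1.44, 1.51, 0, 0.4, 2.52, 1.44, 1.51, 0, 0.4, 2.52, 1.44, 1.51, 0, 0.4, 2.52, 1.44, 1.51, 0, 0.4, 2.52, 1.44, 1.51, 0, 0.4]' | python3 drive.py; python3 - <<'E'
from h import *
s=snap('top'); t=snap('scene')
a=cv2.resize(s['pixels'][140:275,175:345],None,fx=4.4,fy=4.4,interpolation=cv2.INTER_CUBIC)
b=cv2.resize(t['pixels'][175:300,225:345],None,fx=4.4,fy=4.4,interpolation=cv2.INTER_CUBIC)
cv2.imwrite('pics/a1.png',b[:,:,::-1])
plan(.564,.2503,.2,1.571)
E
```

```text
t: 2.9
tcp_pos: [0.5643, 0.2488, 0.1996]
tool_rot: [0.708, 0.706, -0.001, -0.0]
force: [-1.4, -0.4, 0.4]
finger_gap: 0.404
gripper_force: 0.0
tcp [0.5643 0.2487 0.2009] th 1.568 F [-0.4 -0.2  0.1] gap 0.4 q6 0.24
row 0.0016 -0.0003 0.0009 turn -0.003
```

View pics/a1.png

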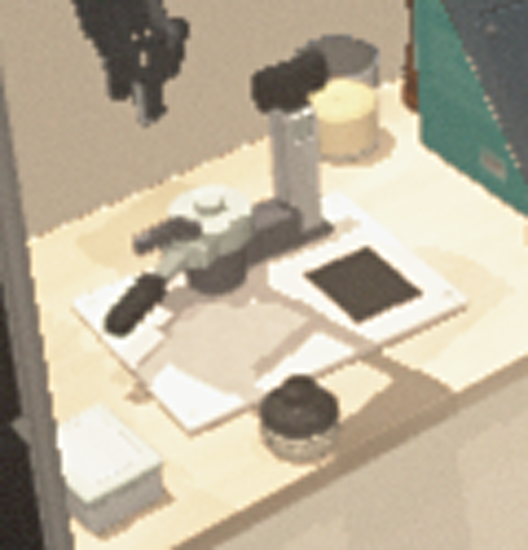

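The side view shows the bolt top at crop (211,207), the lever tab from (137,243) to about (178,228), and the grip from (112,325) to (158,285). I'll cross-check these against the top view.

```bash
python3 - <<'E'
from h import *
s=np.load('last_scene.npz')
for n,x,y,z in [('bolt',211,205,.094),('tipend',138,240,.099),('tabR',190,225,.099),('pad',362,283,.014),('barL',262,85,.17),('grip',135,300,.078)]:
    print(n,ray(s,225+(x+.5)/4.4-.5,175+(y+.5)/4.4-.5,z)[:2].round(4))
E
```

```text
bolt [0.567  0.1922]
tipend [0.5585 0.2643]
tabR [0.5492 0.223 ]
pad [0.4951 0.101 ]
barL [0.5844 0.1255]
grip [0.5209 0.2928]
```

```bash
echo '[0.015, 0, 0.5, 0, 0.4, 0.015, 0, 0.8, 0, 0.4, 0.015, 0, 0.96, 0, 0.4, 0.015, 0, 0.96, 0, 0.4, 0.015, 0, 0.96, 0, 0.22, 0.015, 0, 0.96, 0, 0.22, 0.015, 0, 0.96, 0, 0.22, 0.015, 0, 0.96, 0, 0.22]' | python3 drive.py 20; python3 -c "
from h import *
plan(.564,.2503,.105,1.571)"
```

```text
t: 3.8
tcp_pos: [0.5648, 0.2525, 0.1055]
tool_rot: [0.707, 0.707, 0.001, 0.001]
force: [0.7, -0.0, 0.6]
finger_gap: 0.222
gripper_force: 0.0
tcp [0.5648 0.2525 0.1055] th 1.571 F [ 0.7 -0.   0.6] gap 0.222 q6 0.24
row -0.0022 -0.0008 0.0005 turn -0.000
```

```bash
echo '[-0.004, -0.054, 0, -1.5, 0.2, -0.016, -0.106, 0, -3, 0.2, -0.036, -0.157, 0, -4.5, 0.2, -0.063, -0.203, 0, -6, 0.2, -0.097, -0.245, 0, -7.5, 0.2, -0.136, -0.282, 0, -9, 0.2, -0.165, -0.303, 0, -10, 0.2, -0.165, -0.303, 0, -10, 0.2, -0.165, -0.303, 0, -10, 0.2]' | python3 drive.py; python3 -c "
from h import *
plan(.564,.2503,.105,1.571)"
```

```text
t: 4.7
tcp_pos: [0.5342, 0.236, 0.1046]
tool_rot: [0.283, 0.959, 0.0, 0.0]
force: [0.3, 0.3, -0.2]
finger_gap: 0.193
gripper_force: 0.0
tcp [0.5342 0.236  0.1046] th 2.569 F [ 0.3  0.3 -0.2] gap 0.193 q6 -0.77
row -0.0173 0.0282 -0.0004 turn 0.998
```

```bash
echo '[0, 0, 0, 0, 0.3, 0, 0, -0.5, 0, 0.4, 0, 0, -1, 0, 0.5, -0.5, -0.3, -1.5, 0, 0.7, -1, -0.6, -1.5, 0, 0.7, -1.5, -0.9, -1.5, 0, 0.7, -1.5, -0.9, -1.5, 0, 0.7]' | python3 drive.py; python3 - <<'E'
from h import *
s=snap('top'); t=snap('scene')
a=cv2.resize(s['pixels'][170:230,215:310],None,fx=6,fy=6,interpolation=cv2.INTER_CUBIC)
b=cv2.resize(t['pixels'][200:260,235:315],None,fx=6,fy=6,interpolation=cv2.INTER_CUBIC)
c=np.zeros((360,570+8+0,3),np.uint8); c[:,:570]=a
cv2.imwrite('pics/a2.png',a[:,:,::-1]); cv2.imwrite('pics/b2.png',b[:,:,::-1])
E
```

```text
t: 5.4
tcp_pos: [0.613, 0.0768, 0.2555]
tool_rot: [0.282, 0.959, 0.0, 0.001]
force: [0.8, -0.3, -0.2]
finger_gap: 0.701
gripper_force: 0.0
```

View pics/a2.png

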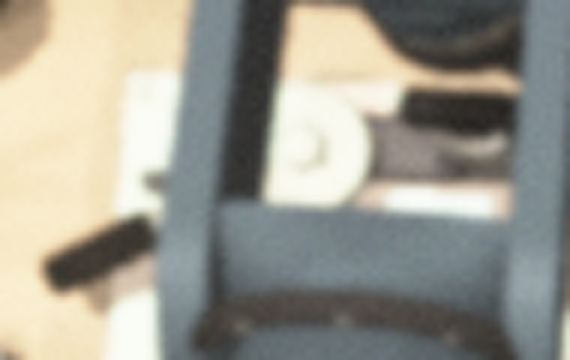

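The arm covers most of the top view, but a dark tip at (150,182) could mean the lever has not moved. I'll check the side view.

View pics/b2.png

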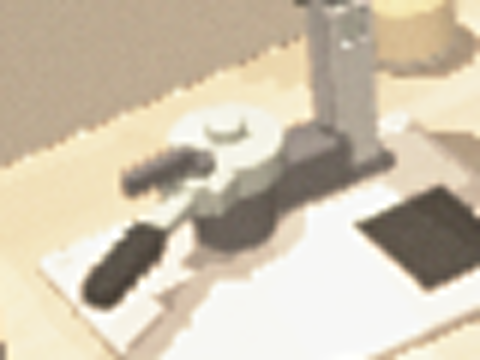

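The lever tab still runs from (125,180) to (210,160), so it hasn't moved and the fingers passed without engaging. I'll go back and pinch it, using the opening to tell whether the tab is between the pads.

```bash
python3 -c "
from h import *
plan(.564,.2503,.15,1.571)"
```

```text
tcp [0.6146 0.0742 0.255 ] th 2.564 F [-0.6  0.9 -0.5] gap 0.699 q6 -1.05
row 0.1385 0.1199 0.1050 turn 0.993
```

In the tool's units: 0.153 m is 1.53, 0.1385 m is 1.385, 0.993 rad is 9.93.

```bash
echo '[1.385, 1.2, 0, 9.93, 0.4, 1.385, 1.2, 0, 9.93, 0.4, 1.385, 1.2, 0, 9.93, 0.4, 1.385, 1.2, 0, 9.93, 0.4, 1.385, 1.2, 0.5, 9.93, 0.4, 1.385, 1.2, 1, 9.93, 0.4, 1.385, 1.2, 1.3, 9.93, 0.4, 1.385, 1.2, 1.53, 9.93, 0.4, 1.385, 1.2, 1.53, 9.93, 0.4]' | python3 drive.py 20;echo '[0, 0, 0, 0, 0.05, 0, 0, 0, 0, 0.05, 0, 0, 0, 0, 0.05, 0, 0, 0, 0, 0.05]' | python3 drive.py 20;  python3 - <<'E'
from h import *
plan(.564,.2503,.105,1.571)
t=snap('scene')
b=cv2.resize(t['pixels'][180:260,225:325],None,fx=6,fy=6,interpolation=cv2.INTER_CUBIC)
cv2.imwrite('pics/b3.png',b[:,:,::-1])
E
```

```text
t: 6.4
tcp_pos: [0.5562, 0.2549, 0.0975]
tool_rot: [0.705, 0.71, -0.004, -0.002]
force: [-1.0, -0.2, 0.2]
finger_gap: 0.4
gripper_force: 0.0
t: 6.8
tcp_pos: [0.5605, 0.2551, 0.1027]
tool_rot: [0.705, 0.71, 0.001, 0.001]
force: [0.1, -0.9, 1.3]
finger_gap: 0.051
gripper_force: 0.0
tcp [0.5605 0.2551 0.1027] th 1.578 F [ 0.1 -0.9  1.3] gap 0.051 q6 0.24
row -0.0048 0.0034 -0.0023 turn 0.007
```

View pics/b3.png

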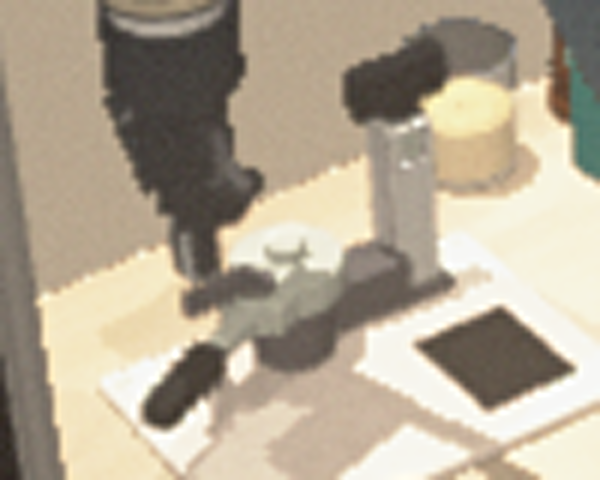

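```bash
python3 - <<'E'
from h import *
s=np.load('last_scene.npz'); f=200/np.tan(np.radians(s['fov_y'])/2)
def proj(X):
    c=s['R']@X+s['t']; return np.array([c[0]/c[2]*f+s['cx'],c[1]/c[2]*f+s['cy']])
def crop(X): return ((proj(np.array(X))-[225,180]+.5)*6).round(0)
print('tip',crop([.5605,.2551,.081]),'tcp',crop([.5605,.2551,.103]))
print('bolt',crop([.5815,.1844,.092]),'bolt2',crop([.580,.182,.092]),'tabend',crop([.564,.262,.099]),crop([.564,.262,.083]))
print('pad',crop([.496,.0987,.014]),'bar',crop([.5915,.093,.176]))
W=world(s)
for x,y in[(290,245),(195,300),(230,285),(265,278),(185,390),(200,270),(190,260),(400,60),(495,355)]: print(x,y,W[180+y//6,225+x//6].round(4))
d=np.load('last_top.npz'); W=world(d); print([W[v,u].round(3) for v,u in [(194,265),(195,266),(193,264)]])
E
```

```text
tip [204. 316.] tcp [200. 284.]
bolt [286. 237.] bolt2 [291. 236.] tabend [187. 292.] [190. 315.]
pad [496. 354.] bar [396.  54.]
290 245 [0.5755 0.185  0.0912]
195 300 [0.5566 0.2619 0.0954]
230 285 [0.564  0.2337 0.0904]
265 278 [0.5593 0.2126 0.0874]
185 390 [0.5118 0.2996 0.0777]
200 270 [0.5444 0.2626 0.1234]
190 260 [0.5481 0.2671 0.1316]
400 60 [0.5784 0.1    0.1787]
495 355 [0.4938 0.1014 0.0146]
[array([0.581, 0.183, 0.089]), array([0.578, 0.18 , 0.09 ]), array([0.584, 0.186, 0.091])]
```

```bash
python3 - <<'E'
from h import *
np.set_printoptions(linewidth=220,suppress=True)
s=np.load('last_scene.npz'); W=world(s)
for k in (0,1,2):
    print('xyz'[k]); print((W[222:236,252:266,k]*1000).round(0).astype(int))
E
```

```text
x
[[728 570 562 554 552 548 545 549 547 548 706 606 606 594]
 [725 566 564 555 548 550 541 543 547 544 704 599 596 592]
 [713 569 561 557 549 547 545 544 544 544 692 594 570 562]
 [714 710 566 557 553 548 544 546 549 690 566 567 563 561]
 [698 707 696 555 550 547 546 550 566 564 563 556 557 557]
 [704 701 700 693 689 548 567 562 559 561 560 564 562 558]
 [701 691 693 686 564 565 560 562 561 557 559 558 559 557]
 [692 690 688 567 562 556 554 557 557 557 559 563 562 559]
 [681 679 685 565 559 557 554 562 557 558 559 567 563 558]
 [685 680 677 563 558 556 560 563 556 576 573 564 557 557]
 [673 678 673 662 560 558 557 652 659 577 572 560 556 554]
 [670 659 663 665 656 656 648 652 653 653 554 556 551 549]
 [667 661 657 655 654 655 645 644 636 557 550 550 552 548]
 [655 657 651 648 643 650 646 645 556 550 547 545 542 546]]
y
[[187 266 267 267 265 263 261 255 252 248 157 208 204 207]
 [189 269 266 267 267 262 263 259 253 251 158 213 210 209]
 [196 267 268 267 267 264 262 259 255 251 165 216 225 226]
 [196 194 266 267 266 265 263 258 252 171 236 231 230 227]
 [205 196 198 269 267 265 262 256
[... 686 characters left out ...]
6 121 122 127 127 127 126 124 122   0  78  95 101]
 [ -2  -1 113 118 120 123 123 120 116  -1  99  96  98  97]
 [  6  -3   4 116 118 119 118 113  98  98  97 101  99  96]
 [ -3  -3  -4   0   1 114  97  99 100  97  95  90  90  92]
 [ -5   1  -3   1  99  96  99  95  95  96  92  92  88  89]
 [ -2  -3  -3  95  97 100 100  96  94  92  88  84  82  83]
 [  2   2  -5  92  95  95  96  87  90  87  84  76  77  80]
 [ -5  -3  -3  90  92  92  87  83  87  68  68  74  78  77]
 [  0  -6  -4   3  86  87  85   4  -4  63  65  74  75  75]
 [ -2   6   0  -3   2   0   5  -1  -4  -6  76  73  76  75]
 [ -3   0   1   0  -1  -3   3   2   6  72  75  74  70  72]
 [  2  -2   1   2   4  -4  -2  -4  70  74  74  74  74  69]]
```

```bash
echo '[0, 0, -0.3, 0, 0.4, 0, 0, -0.3, 0, 0.4, 0, 0, -0.3, 0, 0.4]' | python3 drive.py; python3 - <<'E'
from h import *
np.set_printoptions(linewidth=220,suppress=True)
s=snap('scene'); W=world(s); plan(.5605,.2551,.105,1.571)
m=(abs(W[...,0]-.5605)<.05)&(abs(W[...,1]-.2551)<.022)&(W[...,2]>.105)
P=W[m]; P=P[P[:,2].argsort()]; print(P[:14].round(3))
t=snap('top'); W=world(t)
m=(abs(W[...,0]-.5605)<.06)&(abs(W[...,1]-.2551)<.022)&(W[...,2]>.105)
P=W[m]; P=P[P[:,2].argsort()]; print(len(P),P[:8].round(3))
E
```

```text
t: 7.15
tcp_pos: [0.5604, 0.255, 0.1323]
tool_rot: [0.705, 0.71, 0.001, 0.001]
force: [0.3, 0.7, 0.9]
finger_gap: 0.399
gripper_force: 0.0
tcp [0.5596 0.2548 0.1314] th 1.578 F [-0.5 -0.  -0.6] gap 0.4 q6 0.24
row 0.0003 0.0009 0.0264 turn 0.007
[[0.54  0.256 0.139]
 [0.539 0.249 0.14 ]
 [0.579 0.263 0.141]
 [0.58  0.25  0.143]
 [0.535 0.262 0.145]
 [0.535 0.254 0.145]
 [0.537 0.265 0.145]
 [0.576 0.26  0.146]
 [0.582 0.268 0.146]
 [0.573 0.258 0.146]
 [0.581 0.249 0.146]
 [0.579 0.266 0.147]
 [0.576 0.256 0.148]
 [0.582 0.264 0.148]]
815 [[0.537 0.243 0.153]
 [0.539 0.242 0.156]
 [0.542 0.243 0.165]
 [0.536 0.242 0.167]
 [0.539 0.242 0.168]
 [0.601 0.241 0.191]
 [0.604 0.24  0.196]
 [0.609 0.243 0.198]]
```

The range image puts the fingertips about 9 mm above the reported TCP height, where the description has them 22 mm below. The empty pinch agrees, so the true tips are about 30 mm higher than stated. I'll go lower in small steps and watch the force.

In the tool's units: 0.03 m is 0.3, 0.042 m is 0.42.

```bash
echo '[0, 0.01, 0.2, 0, 0.4, 0, 0.01, 0.3, 0, 0.4, 0, 0.01, 0.36, 0, 0.4, 0, 0.01, 0.42, 0, 0.4, 0, 0.01, 0.42, 0, 0.4]' | python3 drive.py 20; echo '[0, 0, 0.05, 0, 0.4, 0, 0, 0.1, 0, 0.4, 0, 0, 0.1, 0, 0.4]' | python3 drive.py;  echo '[0, 0, 0, 0, 0.05, 0, 0, 0, 0, 0.05, 0, 0, 0, 0, 0.05, 0, 0, 0, 0, 0.05]' | python3 drive.py
```

```text
t: 7.75
tcp_pos: [0.5601, 0.2547, 0.0882]
tool_rot: [0.705, 0.71, -0.001, -0.0]
force: [-0.5, -0.1, -0.1]
finger_gap: 0.4
gripper_force: 0.0
t: 8.05
tcp_pos: [0.5603, 0.2548, 0.0787]
tool_rot: [0.705, 0.71, -0.0, -0.0]
force: [-0.7, -0.6, -0.3]
finger_gap: 0.405
gripper_force: 0.0
t: 8.45
tcp_pos: [0.5623, 0.2551, 0.0796]
tool_rot: [0.704, 0.71, 0.001, 0.001]
force: [3.8, 0.5, -2.1]
finger_gap: 0.124
gripper_force: 19.5
```

```bash
echo '[0, 0, 0, 0, 0.17, -0.005, -0.061, 0, -1.5, 0.17, -0.018, -0.121, 0, -3, 0.17, -0.041, -0.178, 0, -4.5, 0.17, -0.072, -0.231, 0, -6, 0.17, -0.11, -0.279, 0, -7.5, 0.17, -0.149, -0.316, 0, -8.8, 0.17, -0.171, -0.333, 0, -9.5, 0.17, -0.171, -0.333, 0, -9.5, 0.17, -0.171, -0.333, 0, -9.5, 0.17]' | python3 drive.py 20; python3 - <<'E'
from h import *
plan(.5605,.2551,.105,1.571)
t=snap('scene')
b=cv2.resize(t['pixels'][180:260,225:325],None,fx=5,fy=5,interpolation=cv2.INTER_CUBIC)
cv2.imwrite('pics/b4.png',b[:,:,::-1])
E
```

```text
t: 9.45
tcp_pos: [0.5283, 0.2378, 0.0798]
tool_rot: [0.303, 0.953, 0.001, 0.001]
force: [3.7, 1.0, 1.5]
finger_gap: 0.168
gripper_force: 1.4
tcp [0.5283 0.2378 0.0798] th 2.526 F [3.7 1.  1.5] gap 0.168 q6 -0.73
row -0.0163 0.0327 -0.0252 turn 0.955
```

View pics/b4.png

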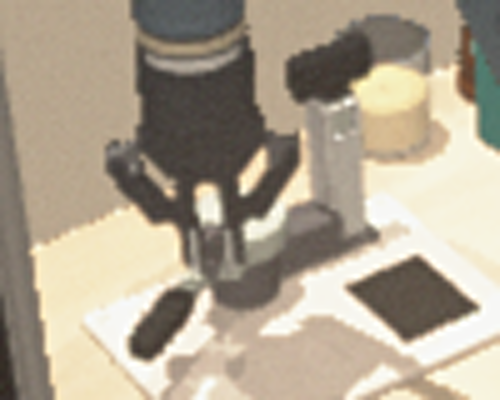

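The tab followed the gripper, which now sits over the handle with a small 3.7 N push-back. I'll lift clear and measure the lever and handle from the range images.

```bash
echo '[0, 0, 0, 0, 0.3, 0, 0, -0.4, 0, 0.4, 0, 0, -0.8, 0, 0.5, 0, 0, -1.2, 0, 0.5, 0, 0, -1.4, 0, 0.5, 0, 0, -1.4, 0, 0.5]' | python3 drive.py; python3 - <<'E'
from h import *
plan(.5605,.2551,.105,1.571)
for n in('scene','top'):
    t=snap(n); W=world(t); X,Y,Z=W[...,0],W[...,1],W[...,2]
    d=np.hypot(X-.581,Y-.183)
    dark=t['pixels'].max(-1)<75
    m=(Z>.06)&(Z<.088)&(d>.085)&(d<.16)&(X<.6)&(Y>.15)
    P=W[m]; c=P[:,:2].mean(0); print(n,len(P),'grip',c.round(4),'ang',np.arctan2(c[1]-.183,c[0]-.581).round(3),cv2.fitLine(P[:,:2].astype(np.float32),2,0,.01,.01).ravel().round(3))
b=cv2.resize(t['pixels'][170:230,215:310],None,fx=4,fy=4,interpolation=cv2.INTER_CUBIC)
t=np.load('last_scene.npz'); a=cv2.resize(t['pixels'][190:260,235:320],None,fx=4.5,fy=4.5,interpolation=cv2.INTER_CUBIC)
c=np.zeros((320,780,3),np.uint8); c[:240,:380]=b; c[:315,390:772]=a[:315,:382]
cv2.imwrite('pics/c5.png',c[:,:,::-1])
E
```

```text
t: 10.1
tcp_pos: [0.5278, 0.2379, 0.222]
tool_rot: [0.302, 0.953, 0.001, 0.001]
force: [-1.1, 0.3, -0.2]
finger_gap: 0.504
gripper_force: 0.0
tcp [0.5278 0.2379 0.222 ] th 2.528 F [-1.1  0.3 -0.2] gap 0.504 q6 -0.73
row -0.0168 0.0329 0.1170 turn 0.957
scene 125 grip [0.5175 0.2896] ang 2.108 [ 0.461 -0.887  0.518  0.29 ]<stdin>:8: RuntimeWarning: Mean of empty slice.
  ret = um.true_divide(
Traceback (most recent call last):
cv2.error: OpenCV(4.12.0) /io/opencv/modules/imgproc/src/linefit.cpp:50: error: (-215:Assertion failed) count > 0 in function 'fitLine2D_wods'
```

```bash
python3 - <<'E'
from h import *
t=np.load('last_scene.npz'); a=cv2.resize(t['pixels'][195:260,235:320],None,fx=6,fy=6,interpolation=cv2.INTER_CUBIC)
cv2.imwrite('pics/c5.png',a[:,:,::-1])
W=world(t)
m=(abs(W[...,2]-.098)<.006)&(abs(W[...,0]-.545)<.05)&(abs(W[...,1]-.225)<.05)&(t['pixels'].max(-1)<130)
P=W[m]; print(len(P)); print(P[:,:2].mean(0), cv2.fitLine(P[:,:2].astype(np.float32),2,0,.01,.01).ravel().round(3)); print(P[::4].round(3))
E
```

```text
6
[0.52561235 0.24186602] [ 0.931 -0.366  0.526  0.242]
[[0.529 0.244 0.098]
 [0.519 0.242 0.099]]
```

View pics/c5.png

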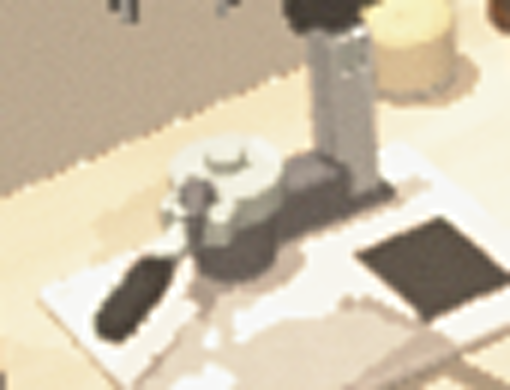

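```bash
python3 -c "
from h import *
plan(.521,.2865,.041,2.09)"
```

```text
tcp [0.5258 0.2372 0.2184] th 2.528 F [-0.4  0.2 -1.3] gap 0.5 q6 -0.73
row 0.0323 0.0375 0.1774 turn 0.438
```

The manual's scale: shifts go in units of 100 mm and turns go in units of 0.1 rad. Converting my numbers, 0.178 m is 1.78, 0.165 m is 1.65, 0.438 rad is 4.38.

```bash
echo '[0.32, 0.375, 0.3, 1.5, 0.6, 0.32, 0.375, 0.8, 3, 0.6, 0.32, 0.375, 1.2, 4.38, 0.6, 0.32, 0.375, 1.5, 4.38, 0.6, 0.32, 0.375, 1.65, 4.38, 0.6, 0.32, 0.375, 1.78, 4.38, 0.6, 0.32, 0.375, 1.78, 4.38, 0.6]' | python3 drive.py 30; echo '[0, 0, 0, 0, 0.1, 0, 0, 0, 0, 0.1, 0, 0, 0, 0, 0.1, 0, 0, 0, 0, 0.1]' | python3 drive.py 30; python3 -c "
from h import *
plan(.521,.2865,.041,2.09)"
```

```text
t: 10.9
tcp_pos: [0.5218, 0.2861, 0.0395]
tool_rot: [0.502, 0.865, -0.001, -0.001]
force: [-0.4, -0.4, 0.1]
finger_gap: 0.604
gripper_force: 0.0
t: 11.3
tcp_pos: [0.5238, 0.2869, 0.0428]
tool_rot: [0.502, 0.865, 0.001, 0.001]
force: [0.1, -0.7, 5.5]
finger_gap: 0.251
gripper_force: 35.1
tcp [0.5238 0.2869 0.0428] th 2.089 F [ 0.1 -0.7  5.5] gap 0.251 q6 -0.2
row 0.0011 -0.0026 0.0018 turn -0.001
```

In the tool's units: -0.045 m is -0.45, -0.0343 m is -0.343, -0.78 rad is -7.8.

```bash
echo '[-0.01, -0.154, 0, -1.3, 0.1, -0.04, -0.305, 0, -2.6, 0.1, -0.089, -0.45, 0, -3.9, 0.1, -0.157, -0.589, 0, -5.2, 0.1, -0.242, -0.717, 0, -6.5, 0.1, -0.343, -0.833, 0, -7.8, 0.1, -0.343, -0.833, 0, -7.8, 0.1]' | python3 drive.py 50; python3 -c "
from h import *
plan(.521,.2865,.041,2.09)"
```

```text
t: 12.0
tcp_pos: [0.4681, 0.2155, 0.0428]
tool_rot: [0.134, 0.991, 0.001, 0.001]
force: [-2.4, 6.2, 7.6]
finger_gap: 0.248
gripper_force: 52.7
tcp [0.4681 0.2155 0.0428] th 2.872 F [-2.4  6.2  7.6] gap 0.248 q6 -1.09
row -0.0321 0.0825 0.0018 turn 0.782
```

In the tool's units: 0.1062 m is 1.062, 0.098 m is 0.98, 1.12 rad is 11.2.

```bash
echo '[-0.012, 0.165, 0, 1.4, 0.1, -0.046, 0.326, 0, 2.8, 0.1, -0.102, 0.481, 0, 4.2, 0.1, -0.18, 0.627, 0, 5.6, 0.1, -0.277, 0.76, 0, 7, 0.1, -0.392, 0.879, 0, 8.4, 0.1, -0.523, 0.98, 0, 9.8, 0.1, -0.666, 1.062, 0, 11.2, 0.1, -0.666, 1.062, 0, 11.2, 0.1]' | python3 drive.py; python3 -c "
from h import *
plan(.521,.2865,.041,2.09)"
```

```text
t: 12.9
tcp_pos: [0.5621, 0.3003, 0.0428]
tool_rot: [0.642, 0.766, 0.001, 0.0]
force: [-2.0, -1.3, 9.8]
finger_gap: 0.248
gripper_force: 53.2
tcp [0.5621 0.3003 0.0428] th 1.746 F [-2.  -1.3  9.8] gap 0.248 q6 0.14
row -0.0064 -0.0428 0.0018 turn -0.344
```

In the tool's units: -0.1062 m is -1.062, -0.098 m is -0.98, -1.12 rad is -11.2.

```bash
echo '[-0.012, -0.165, 0, -1.4, 0.1, -0.046, -0.326, 0, -2.8, 0.1, -0.102, -0.481, 0, -4.2, 0.1, -0.18, -0.627, 0, -5.6, 0.1, -0.277, -0.76, 0, -7, 0.1, -0.392, -0.879, 0, -8.4, 0.1, -0.523, -0.98, 0, -9.8, 0.1, -0.666, -1.062, 0, -11.2, 0.1, -0.666, -1.062, 0, -11.2, 0.1]' | python3 drive.py; python3 -c "
from h import *
plan(.521,.2865,.041,2.09)"
```

```text
t: 13.8
tcp_pos: [0.468, 0.2152, 0.0428]
tool_rot: [0.133, 0.991, 0.001, 0.001]
force: [-1.0, 4.9, 6.8]
finger_gap: 0.254
gripper_force: 31.0
tcp [0.468  0.2152 0.0428] th 2.874 F [-1.   4.9  6.8] gap 0.254 q6 -1.09
row -0.0322 0.0827 0.0018 turn 0.784
```

In the tool's units: 0.1062 m is 1.062, 0.098 m is 0.98, 1.12 rad is 11.2.

```bash
echo '[-0.012, 0.165, 0, 1.4, 0.1, -0.046, 0.326, 0, 2.8, 0.1, -0.102, 0.481, 0, 4.2, 0.1, -0.18, 0.627, 0, 5.6, 0.1, -0.277, 0.76, 0, 7, 0.1, -0.392, 0.879, 0, 8.4, 0.1, -0.523, 0.98, 0, 9.8, 0.1, -0.666, 1.062, 0, 11.2, 0.1, -0.666, 1.062, 0, 11.2, 0.1]' | python3 drive.py; echo '[-0.012, -0.165, 0, -1.4, 0.1, -0.046, -0.326, 0, -2.8, 0.1, -0.102, -0.481, 0, -4.2, 0.1, -0.18, -0.627, 0, -5.6, 0.1, -0.277, -0.76, 0, -7, 0.1]' | python3 drive.py | grep -E 'force|pos';  python3 - <<'E'
from h import *
plan(.521,.2865,.041,2.09)
t=snap('scene'); a=cv2.resize(t['pixels'][180:270,235:335],None,fx=6,fy=6,interpolation=cv2.INTER_CUBIC)
cv2.imwrite('pics/c6.png',a[:,:,::-1])
E
```

```text
t: 14.7
tcp_pos: [0.5617, 0.3003, 0.0428]
tool_rot: [0.642, 0.767, 0.001, 0.0]
force: [-2.4, -0.7, 9.6]
finger_gap: 0.245
gripper_force: 53.8
tcp_pos: [0.4912, 0.2599, 0.0429]
force: [2.1, -0.0, 5.5]
gripper_force: 53.5
tcp [0.4912 0.2599 0.0429] th 2.455 F [ 2.1 -0.   5.5] gap 0.249 q6 -0.6
row -0.0062 0.0395 0.0019 turn 0.365
```

```bash
for i in 1 2 3; do echo '[-0.003, -0.083, 0, -0.7, 0.1, -0.012, -0.165, 0, -1.4, 0.1]' | python3 drive.py | grep -E 'force|pos'; done
```

```text
tcp_pos: [0.4817, 0.2469, 0.0428]
force: [0.2, 5.0, 6.1]
gripper_force: 53.7
tcp_pos: [0.474, 0.2328, 0.0429]
force: [-1.5, 6.5, 8.5]
gripper_force: 53.9
tcp_pos: [0.4682, 0.2161, 0.0428]
force: [-1.6, 1.8, 8.7]
gripper_force: 53.6
```

```bash
echo '[-0.012, 0.165, 0, 1.4, 0.1, -0.046, 0.326, 0, 2.8, 0.1, -0.102, 0.481, 0, 4.2, 0.1, -0.18, 0.627, 0, 5.6, 0.1, -0.277, 0.76, 0, 7, 0.1, -0.392, 0.879, 0, 8.4, 0.1, -0.523, 0.98, 0, 9.8, 0.1, -0.666, 1.062, 0, 11.2, 0.1, -0.666, 1.062, 0, 11.2, 0.1]' | python3 drive.py|grep pos; for i in 1 2 3 4; do echo '[-0.003, -0.083, 0, -0.7, 0.1, -0.012, -0.165, 0, -1.4, 0.1, -0.012, -0.165, 0, -1.4, 0.1]' | python3 drive.py | grep -E 'force|pos'; done
```

```text
tcp_pos: [0.5617, 0.3003, 0.0428]
tcp_pos: [0.544, 0.2958, 0.0429]
force: [-1.2, -0.2, 6.8]
gripper_force: 53.3
tcp_pos: [0.5296, 0.29, 0.0429]
force: [0.7, 1.5, 5.3]
gripper_force: 53.2
tcp_pos: [0.5158, 0.2822, 0.0429]
force: [0.4, 4.3, 5.1]
gripper_force: 53.3
tcp_pos: [0.5022, 0.2712, 0.0429]
force: [-1.2, 1.7, 7.9]
gripper_force: 53.5
```

```bash
for i in 1 2 3 4; do echo '[-0.003, -0.083, 0, -0.7, 0.1, -0.012, -0.165, 0, -1.4, 0.1, -0.012, -0.165, 0, -1.4, 0.1]' | python3 drive.py | grep -E 'force|pos'; done; python3 -c "
from h import *
plan(.521,.2865,.041,2.09)"
```

```text
tcp_pos: [0.4908, 0.2593, 0.0428]
force: [-1.3, 3.3, 6.3]
gripper_force: 53.4
tcp_pos: [0.4812, 0.2461, 0.0428]
force: [-1.4, 5.5, 7.4]
gripper_force: 53.4
tcp_pos: [0.4736, 0.2318, 0.0429]
force: [-1.5, 7.4, 8.4]
gripper_force: 53.5
tcp_pos: [0.4679, 0.2155, 0.0428]
force: [-2.7, 6.0, 9.1]
gripper_force: 53.6
tcp [0.4679 0.2155 0.0428] th 2.873 F [-2.7  6.   9.1] gap 0.246 q6 -1.09
row -0.0323 0.0826 0.0018 turn 0.783
```

```bash
echo '[-0.012, 0.165, 0, 1.4, 0.1, -0.046, 0.326, 0, 2.8, 0.1, -0.102, 0.481, 0, 4.2, 0.1, -0.18, 0.627, 0, 5.6, 0.1, -0.277, 0.76, 0, 7, 0.1, -0.392, 0.879, 0, 8.4, 0.1, -0.523, 0.98, 0, 9.8, 0.1, -0.666, 1.062, 0, 11.2, 0.1, -0.666, 1.062, 0, 11.2, 0.1]' | python3 drive.py|grep pos; echo '[-0.012, -0.165, 0, -1.4, 0.1, -0.046, -0.326, 0, -2.8, 0.1, -0.102, -0.481, 0, -4.2, 0.1, -0.102, -0.481, 0, -4.2, 0.1, -0.102, -0.481, 0, -4.2, 0.1]' | python3 drive.py  | grep -E 'force|pos'; for i in 1 2; do echo '[-0.003, -0.083, 0, -0.7, 0.1, -0.012, -0.165, 0, -1.4, 0.1, -0.012, -0.165, 0, -1.4, 0.1]' | python3 drive.py | grep -E 'force|pos'; done
```

```text
tcp_pos: [0.5617, 0.3003, 0.0428]
tcp_pos: [0.5159, 0.2823, 0.0429]
force: [0.4, 4.7, 6.8]
gripper_force: 53.5
tcp_pos: [0.502, 0.2711, 0.0428]
force: [-1.5, 4.0, 6.9]
gripper_force: 53.4
tcp_pos: [0.4911, 0.2598, 0.0429]
force: [-1.8, 5.1, 9.3]
gripper_force: 53.5
```

```bash
for i in 1 2 3; do echo '[-0.003, -0.083, 0, -0.7, 0.1, -0.012, -0.165, 0, -1.4, 0.1, -0.012, -0.165, 0, -1.4, 0.1, -0.012, -0.165, 0, -1.4, 0.1]' | python3 drive.py | grep -E 'force|pos'; done; python3 -c "
from h import *
plan(.521,.2865,.041,2.09)"
```

```text
tcp_pos: [0.4814, 0.2464, 0.0428]
force: [-2.9, 6.0, 9.1]
gripper_force: 53.6
tcp_pos: [0.4737, 0.2324, 0.0429]
force: [-1.9, 7.5, 10.2]
gripper_force: 53.7
tcp_pos: [0.4677, 0.216, 0.0429]
force: [-3.8, 6.0, 11.5]
gripper_force: 53.9
tcp [0.4677 0.216  0.0429] th 2.873 F [-3.8  6.  11.5] gap 0.247 q6 -1.09
row -0.0327 0.0821 0.0019 turn 0.783
```

```bash
echo '[0, 0, 0, 0, 0.6, 0, 0, 0, 0, 0.6, 0, 0, -0.5, 0, 0.6, 0, 0, -1, 0, 0.6, 0, 0, -1.5, 0, 0.6, 0, 0, -2, 0, 0.6, 0, 0, -2, 0, 0.6, 0, 0, -2, 0, 0.6]' | python3 drive.py; python3 -c "
from h import *
plan(.5905,.093,.135,1.52)"
```

```text
t: 23.15
tcp_pos: [0.468, 0.2144, 0.2421]
tool_rot: [0.135, 0.991, 0.0, 0.001]
force: [0.3, 0.4, 0.2]
finger_gap: 0.601
gripper_force: 0.0
tcp [0.468  0.2144 0.2421] th 2.87 F [0.3 0.4 0.2] gap 0.601 q6 -1.09
row -0.1506 -0.0841 0.1071 turn 1.350
```

```bash
echo '[-1.5, -0.84, 0, 13.5, 0.55, -1.5, -0.84, 0, 13.5, 0.55, -1.5, -0.84, 0, 13.5, 0.55, -1.5, -0.84, 0, 13.5, 0.55, -1.5, -0.84, 0, 13.5, 0.55, -1.5, -0.84, 0, 13.5, 0.55, -1.5, -0.84, 0, 13.5, 0.55, -1.5, -0.84, 0, 13.5, 0.55, -1.5, -0.84, 0, 13.5, 0.55, -1.5, -0.84, 0, 13.5, 0.55, -1.5, -0.84, 0, 13.5, 0.55]' | python3 drive.py; python3 - <<'E'
from h import *
plan(.5905,.093,.135,1.52)
t=snap('scene'); W=world(t)
m=(abs(W[...,0]-.59)<.05)&(abs(W[...,1]-.093)<.05)&(W[...,2]>.155)&(W[...,2]<.2)
P=W[m]; print(P.min(0),P.max(0),P.mean(0)); r=cv2.minAreaRect(P[P[:,2]>.17][:,:2].astype(np.float32)); print(r)
a=cv2.resize(t['pixels'][160:270,225:345],None,fx=5,fy=5,interpolation=cv2.INTER_CUBIC)
cv2.imwrite('pics/c7.png',a[:,:,::-1])
E
```

```text
t: 24.25
tcp_pos: [0.5886, 0.0934, 0.2391]
tool_rot: [0.724, 0.69, -0.002, -0.001]
force: [-0.8, 0.8, 0.8]
finger_gap: 0.552
gripper_force: 0.0
tcp [0.5886 0.0934 0.2391] th 1.523 F [-0.8  0.8  0.8] gap 0.552 q6 0.02
row -0.0003 0.0019 0.1041 turn 0.003
[0.57660055 0.06402554 0.15522015] [0.60204656 0.12948822 0.17721486] [0.58615462 0.09916067 0.16782434]
((0.5894554853439331, 0.09585998207330704), (0.06378508359193802, 0.024102281779050827), 88.61659240722656)
```

View pics/c7.png

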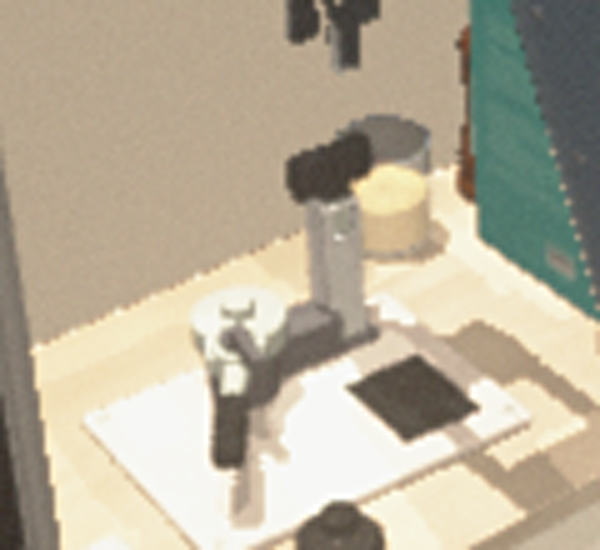

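The gripper is centred over the crossbar at (330,165), and the handle now points forward, with its grip at (230,430). Next I'll lower, grip the bar and pull.

In the tool's units: 0.104 m is 1.04, 0.1 m is 1.

```bash
echo '[0, 0.015, 0.5, 0, 0.55, 0, 0.015, 0.8, 0, 0.55, 0, 0.015, 1, 0, 0.55, 0, 0.015, 1.04, 0, 0.55, 0, 0.015, 1.04, 0, 0.55, 0, 0.015, 1.04, 0, 0, 0, 0.015, 1.04, 0, 0, 0, 0.015, 1.04, 0, 0, 0, 0.015, 1.04, 0, 0]' | python3 drive.py 80;  echo '[0, 0, -0.05, 0, 0, 0, 0, -0.1, 0, 0, 0, 0, -0.1, 0, 0]' | python3 drive.py
```

```text
t: 25.2
tcp_pos: [0.5912, 0.0935, 0.139]
tool_rot: [0.725, 0.689, 0.0, 0.0]
force: [-3.1, -0.9, 5.3]
finger_gap: 0.198
gripper_force: 79.2
t: 25.5
tcp_pos: [0.5911, 0.0935, 0.1476]
tool_rot: [0.725, 0.689, -0.0, -0.0]
force: [-0.9, 0.3, -3.2]
finger_gap: 0.195
gripper_force: 79.0
```

```bash
echo '[0, 0, -0.1, 0, 0, 0, 0, -0.2, 0, 0, 0, 0, -0.3, 0, 0, 0, 0, -0.4, 0, 0, 0, 0, -0.5, 0, 0, 0, 0, -0.6, 0, 0, 0, 0, -0.7, 0, 0, 0, 0, -0.73, 0, 0, 0, 0, -0.76, 0, 0, 0, 0, -0.76, 0, 0]' | python3 drive.py;  echo '[0, 0, -0.02, 0, 0, 0, 0, -0.04, 0, 0, 0, 0, -0.04, 0, 0, 0, 0, -0.04, 0, 0]' | python3 drive.py
```

```text
t: 26.5
tcp_pos: [0.5911, 0.0935, 0.2242]
tool_rot: [0.725, 0.689, 0.0, 0.0]
force: [-2.9, 0.7, 0.1]
finger_gap: 0.195
gripper_force: 79.9
t: 26.9
tcp_pos: [0.5911, 0.0935, 0.2271]
tool_rot: [0.725, 0.689, -0.0, -0.0]
force: [-2.3, 1.0, -4.3]
finger_gap: 0.196
gripper_force: 79.1
```

In the tool's units: -0.003 m is -0.03, -0.002 m is -0.02.

```bash
echo '[0, 0, -0.02, 0, 0, 0, 0, -0.03, 0, 0, 0, 0, -0.03, 0, 0]' | python3 drive.py;  echo '[0, 0, 0, 0, 0.5, 0, 0, 0, 0, 0.6, 0, 0, 0, 0, 0.6, 0, 0, -0.5, 0, 0.6, 0, 0, -1, 0, 0.6, 0, 0, -1, 0, 0.6]' | python3 drive.py; python3 - <<'E'
from h import *
plan(.5905,.093,.135,1.52)
t=snap('scene'); W=world(t)
m=(abs(W[...,0]-.59)<.03)&(abs(W[...,1]-.093)<.04)&(W[...,2]>.2)&(W[...,2]<.29)
P=W[m]; print(np.percentile(P[:,2],[2,98]))
a=cv2.resize(t['pixels'][170:240,260:330],None,fx=8,fy=8,interpolation=cv2.INTER_CUBIC)
cv2.imwrite('pics/c8.png',a[:,:,::-1])
E
```

```text
t: 27.2
tcp_pos: [0.591, 0.0935, 0.2291]
tool_rot: [0.725, 0.689, -0.0, -0.0]
force: [0.0, 0.2, -12.5]
finger_gap: 0.199
gripper_force: 79.1
t: 27.8
tcp_pos: [0.5964, 0.0933, 0.34]
tool_rot: [0.725, 0.689, 0.007, 0.007]
force: [-0.1, 1.0, 0.8]
finger_gap: 0.596
gripper_force: 0.0
tcp [0.5964 0.0933 0.34  ] th 1.52 F [-0.1  1.   0.8] gap 0.596 q6 0.02
row -0.0006 -0.0059 0.2050 turn 0.000
[0.20306363 0.26644652]
```

View pics/c8.png

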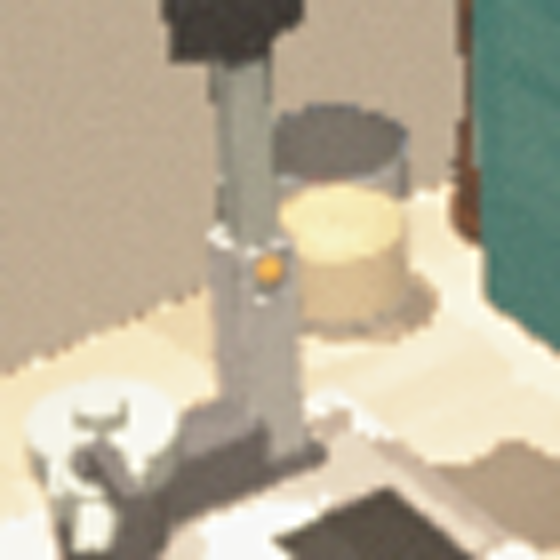

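The brass button shows at (268,268), out through the slot, so the mast is locked up. Next are the tins; I'll hover over the tray first and re-measure all of them.

```bash
python3 -c "
from h import *
plan(.42,-.1,.34,0)"
```

```text
tcp [0.5944 0.0933 0.3362] th 1.52 F [-0.3 -0.5 -1.2] gap 0.603 q6 0.02
row -0.2019 -0.1644 -0.0038 turn 1.520
```

```bash
echo '[-2, -1.64, 0, 15.2, 1, -2, -1.64, 0, 15.2, 1, -2, -1.64, 0, 15.2, 1, -2, -1.64, 0, 15.2, 1, -2, -1.64, 0, 15.2, 1, -2, -1.64, 0, 15.2, 1, -2, -1.64, 0, 15.2, 1, -2, -1.64, 0, 15.2, 1, -2, -1.64, 0, 15.2, 1, -2, -1.64, 0, 15.2, 1, -2, -1.64, 0, 15.2, 1, -2, -1.64, 0, 15.2, 1, -2, -1.64, 0, 15.2, 1]' | python3 drive.py; cat >> h.py <<'E'
def tins(n):
    t=snap(n); W=world(t); bright=t['pixels'].min(-1)>120
    X,Y,Z=W[...,0],W[...,1],W[...,2]
    m=((Z>.033)&(Z<.05)&(X>.34)&(X<.5)&(bright)).astype(np.uint8)
    k,lab,st,ce=cv2.connectedComponentsWithStats(m)
    for i in range(1,k):
        if st[i,4]>60:
            P=W[lab==i]; r=cv2.minAreaRect(P[:,:2].astype(np.float32)); print(n,st[i,4],'med',np.median(P,0).round(4),'mean',P.mean(0).round(4),'rect',np.round(r[0],4),np.round(r[1],4),round(r[2],1))
E
python3 - <<'E'
from h import *
plan(.41,-.24,.25,0); tins('top'); tins('scene')
t=np.load('last_top.npz'); cv2.imwrite('pics/t9.png',cv2.resize(t['pixels'][140:300,175:475,::-1],None,fx=2.6,fy=2.6,interpolation=cv2.INTER_CUBIC))
E
```

```text
t: 29.15
tcp_pos: [0.4172, -0.0979, 0.3301]
tool_rot: [1.0, 0.001, -0.0, -0.0]
force: [-0.6, -0.1, 0.8]
finger_gap: 1.0
gripper_force: 0.0
tcp [ 0.4172 -0.0979  0.3301] th 0.002 F [-0.6 -0.1  0.8] gap 1.0 q6 1.08
row -0.0075 0.1421 0.0801 turn 0.002
top 536 med [0.4374 0.379  0.04  ] mean [0.4386 0.3788 0.0399] rect [0.4391 0.3795] [0.0801 0.066 ] 1.4
top 558 med [ 0.4159 -0.3968  0.0404] mean [ 0.4154 -0.3969  0.0404] rect [ 0.4149 -0.3978] [0.082  0.0669] 3.9
top 119 med [ 0.4439 -0.2563  0.0403] mean [ 0.4414 -0.254   0.0404] rect [ 0.4377 -0.2462] [0.0312 0.0596] 0.0
scene 108 med [ 0.4163 -0.8984  0.0417] mean [ 0.4174 -0.8985  0.0416] rect [ 0.4195 -0.8977] [0.1587 0.0218] 0.3
scene 201 med [ 0.4109 -0.3902  0.0385] mean [ 0.4123 -0.3908  0.0386] rect [ 0.4165 -0.3937] [0.086 0.072] 7.0
scene 118 med [ 0.3893 -0.2467  0.0385] mean [ 0.3927 -0.2448  0.0385] rect [ 0.4001 -0.2412] [0.0635 0.0668] 1.5
scene 331 med [0.4291 0.3802 0.0385] mean [0.4314 0.3809 0.0385] rect [0.4383 0.3844] [0.0849 0.066 ] 3.2
```

View pics/t9.png

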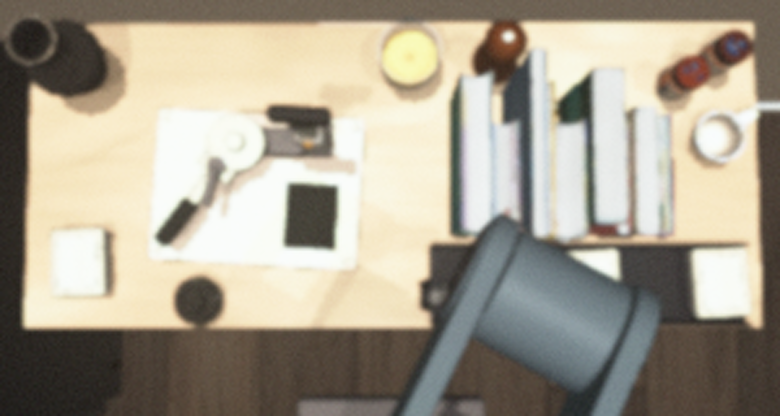

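Tin R has shifted by about 1 cm. The handle, at (178,222), also looks turned back from where I left it, so I'll check its angle, since the bolt must stay loosened.

```bash
python3 - <<'E'
from h import *
t=np.load('last_top.npz'); s=np.load('last_scene.npz')
p=lambda s,u,v,z: ray(s,u,v,z)[:2].round(4)
print('top now bolt',p(t,175+237/2.6,140+142/2.6,.092),'grip',p(t,175+178/2.6,140+222/2.6,.078),'end',p(t,175+160/2.6,140+240/2.6,.075))
print('c7 grip end',p(s,225+228/5,160+460/5,.068),'mid',p(s,225+230/5,160+430/5,.078))
for n,d in(('top',t),('scene',s)):
    W=world(d); X,Y,Z=W[...,0],W[...,1],W[...,2]; r=np.hypot(X-.581,Y-.183)
    m=(Z>.06)&(Z<.085)&(r>.09)&(r<.16)&(Y>.12)&(X<.6); c=W[m].mean(0); print(n,m.sum(),c.round(4),np.arctan2(c[1]-.183,c[0]-.581).round(3))
E
```

```text
top now bolt [0.5788 0.1794] grip [0.4856 0.25  ] end [0.4645 0.2716]
c7 grip end [0.4591 0.2741] mid [0.4733 0.2622]
top 149 [0.4852 0.2538 0.077 ] 2.506
scene 103 [0.4795 0.2615 0.0744] 2.483
```

```bash
python3 - <<'E'
from h import *
s=np.load('last_scene.npz'); W=world(s)
m=(abs(W[...,0]-.417)<.03)&(abs(W[...,1]+.098)<.07)&(W[...,2]>.29)&(W[...,2]<.45)
P=W[m]; P=P[P[:,2].argsort()]; print(P[:10].round(3))
plan(.407,-.3965,.2,.068)
E
```

```text
[]
tcp [ 0.4173 -0.0979  0.3301] th 0.001 F [1.1 0.3 0.1] gap 1.0 q6 1.08
row -0.0106 0.2986 0.1301 turn -0.067
```

In the tool's units: 0.04 m is 0.4, 0.2986 m is 2.986, -0.067 rad is -0.67.

```bash
echo '[-0.1, 0.5, 0, 0, 1, -0.1, 1, 0, 0, 1, -0.1, 1.5, 0.2, -0.67, 1, -0.1, 2, 0.4, -0.67, 1, -0.1, 2.5, 0.8, -0.67, 1, -0.106, 2.986, 1.3, -0.67, 1, -0.106, 2.986, 1.7, -0.67, 1, -0.106, 2.986, 2.1, -0.67, 1, -0.106, 2.986, 2.1, -0.67, 1]' | python3 drive.py 60; python3 - <<'E'
from h import *
plan(.407,-.3965,.002,.068); tins('top'); s=snap('scene'); W=world(s)
m=(abs(W[...,0]-.407)<.03)&(abs(W[...,1]+.3975)<.07)&(W[...,2]>.1)&(W[...,2]<.45)
P=W[m]; P=P[P[:,2].argsort()]; print(P[:10].round(3))
E
```

```text
t: 30.15
tcp_pos: [0.4043, -0.3948, 0.1152]
tool_rot: [0.999, 0.033, -0.003, -0.004]
force: [-0.1, 0.9, -0.8]
finger_gap: 0.999
gripper_force: 0.0
tcp [ 0.4043 -0.3948  0.1152] th 0.066 F [-0.1  0.9 -0.8] gap 0.999 q6 0.53
row 0.0026 0.0018 0.1132 turn -0.002
top 541 med [0.4374 0.3787 0.0398] mean [0.439  0.3788 0.0398] rect [0.439  0.3794] [0.0791 0.0659] 0.3
top 303 med [ 0.4346 -0.3935  0.0408] mean [ 0.4335 -0.3947  0.0408] rect [ 0.4328 -0.3966] [0.046  0.0656] 4.3
top 552 med [ 0.4128 -0.2433  0.0402] mean [ 0.4123 -0.2427  0.0403] rect [ 0.4124 -0.2437] [0.0818 0.0659] 2.9
[[ 0.401 -0.435  0.138]
 [ 0.411 -0.435  0.139]
 [ 0.395 -0.348  0.139]
 [ 0.398 -0.437  0.139]
 [ 0.407 -0.344  0.139]
 [ 0.408 -0.437  0.14 ]
 [ 0.418 -0.437  0.14 ]
 [ 0.399 -0.352  0.14 ]
 [ 0.396 -0.343  0.14 ]
 [ 0.404 -0.438  0.141]]
```

```bash
echo '[0.03, 0.02, 0.4, 0, 1, 0.03, 0.02, 0.8, 0, 1, 0.03, 0.02, 1.1, 0, 1, 0.03, 0.02, 1.2, 0, 1, 0.03, 0.02, 1.2, 0, 1]' | python3 drive.py 80; echo '[0, 0, 0, 0, 0.5, 0, 0, 0, 0, 0.5, 0, 0, 0, 0, 0.5, 0, 0, 0, 0, 0.5]' | python3 drive.py; python3 -c "
from h import *
plan(.407,-.3965,.002,.068)"
```

```text
t: 30.75
tcp_pos: [0.4105, -0.3984, 0.0011]
tool_rot: [0.999, 0.034, 0.0, 0.0]
force: [0.2, 1.3, 0.6]
finger_gap: 1.001
gripper_force: 0.0
t: 31.15
tcp_pos: [0.4109, -0.3995, 0.0032]
tool_rot: [0.999, 0.034, 0.001, 0.002]
force: [0.9, 0.1, 5.4]
finger_gap: 0.758
gripper_force: 90.7
tcp [ 0.4109 -0.3995  0.0032] th 0.067 F [0.9 0.1 5.4] gap 0.758 q6 0.54
row -0.0037 -0.0033 0.0012 turn -0.001
```

In the tool's units: -0.1 m is -1, -0.05 m is -0.5.

```bash
echo '[0, 0, -0.5, 0, 0.5, 0, 0, -1, 0, 0.5, 0, 0, -1.4, 0, 0.5, 0, 0, -1.4, 0, 0.5]' | python3 drive.py 80; python3 -c "
from h import *
plan(.405,-.02,.15,-.05);plan(.492,.099,.15,-.05);plan(.492,.099,.03,-.05)"
```

```text
t: 31.55
tcp_pos: [0.4128, -0.4023, 0.1479]
tool_rot: [0.999, 0.034, 0.004, 0.007]
force: [0.6, -0.1, -2.4]
finger_gap: 0.752
gripper_force: 89.9
tcp [ 0.4128 -0.4023  0.1479] th 0.067 F [ 0.6 -0.1 -2.4] gap 0.752 q6 0.54
row 0.0179 -0.3820 -0.0021 turn 0.117
tcp [ 0.4128 -0.4023  0.1479] th 0.067 F [ 0.6 -0.1 -2.4] gap 0.752 q6 0.54
row 0.1127 -0.4948 -0.0021 turn 0.117
tcp [ 0.4128 -0.4023  0.1479] th 0.067 F [ 0.6 -0.1 -2.4] gap 0.752 q6 0.54
row 0.1127 -0.4948 0.1179 turn 0.117
```

```bash
echo '[0.03, -0.4, 0, 0, 0.5, 0.06, -0.8, 0, 0, 0.5, 0.08, -1.2, 0, 0, 0.5, 0.1, -1.6, 0, 0.3, 0.5, 0.12, -2, 0, 0.6, 0.5, 0.14, -2.4, 0, 0.9, 0.5, 0.16, -2.8, 0, 1.17, 0.5, 0.18, -3.2, 0, 1.17, 0.5, 0.18, -3.6, 0, 1.17, 0.5, 0.3, -3.9, 0, 1.17, 0.5, 0.55, -4.2, 0, 1.17, 0.5, 0.8, -4.5, 0, 1.17, 0.5, 1, -4.8, 0, 1.17, 0.5, 1.127, -4.948, 0, 1.17, 0.5, 1.127, -4.948, 0.3, 1.17, 0.5, 1.127, -4.948, 0.6, 1.17, 0.5, 1.127, -4.948, 0.9, 1.17, 0.5, 1.127, -4.948, 1.05, 1.17, 0.5, 1.127, -4.948, 1.05, 1.17, 0.5]' | python3 drive.py 80; python3 - <<'E'
from h import *
plan(.492,.099,.017,-.05)
E
```

```text
t: 33.45
tcp_pos: [0.4875, 0.1029, 0.0336]
tool_rot: [1.0, -0.025, -0.002, 0.0]
force: [-0.3, 0.4, -1.2]
finger_gap: 0.753
gripper_force: 89.6
tcp [0.4875 0.1029 0.0336] th -0.05 F [-0.3  0.4 -1.2] gap 0.753 q6 1.6
row 0.0047 0.0037 0.0166 turn -0.000
```

In the tool's units: 0.003 m is 0.03.

```bash
echo '[0.03, 0.03, 0, 0, 0.5, 0.03, 0.03, 0, 0, 0.5, 0.03, 0.03, 0, 0, 0.5]' | python3 drive.py >/dev/null; python3 - <<'E'
from h import *
plan(.492,.099,.017,-.05)
s=snap('scene');W=world(s)
m=(abs(W[...,0]-.49)<.06)&(abs(W[...,1]-.1)<.05)&(W[...,2]>.03)&(W[...,2]<.09)&(s['pixels'].min(-1)>110)
P=W[m]; print(m.sum(),P.min(0).round(3),P.max(0).round(3))
cv2.imwrite('pics/d10.png',cv2.resize(s['pixels'][190:265,255:345,::-1],None,fx=6,fy=6,interpolation=cv2.INTER_CUBIC))
E
```

```text
tcp [0.4932 0.0996 0.0364] th -0.051 F [ 0.4 -0.4 -0.5] gap 0.754 q6 1.6
row -0.0011 0.0006 0.0194 turn -0.001
369 [0.451 0.058 0.034] [0.533 0.148 0.088]
```

View pics/d10.png

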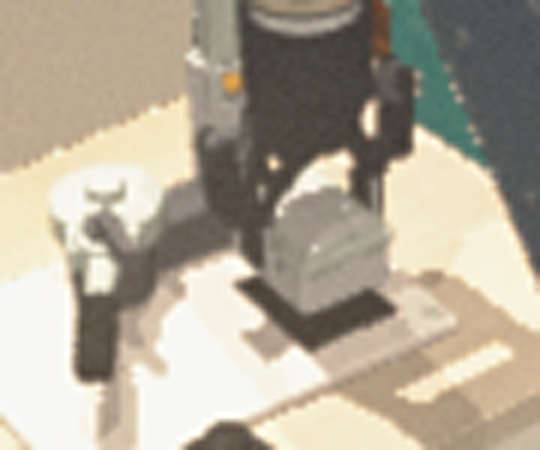

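The tin hangs level above the pad. I'll set it down and let go.

```bash
echo '[-0.01, 0.005, 0.1, 0, 0.5, -0.01, 0.005, 0.16, 0, 0.5, -0.01, 0.005, 0.195, 0, 0.5, -0.01, 0.005, 0.195, 0, 0.5, -0.01, 0.005, 0.195, 0, 0.5]' | python3 drive.py; echo '[0, 0, 0, 0, 0.85, 0, 0, 0, 0, 0.95, 0, 0, 0, 0, 0.95, 0, 0, -0.3, 0, 1, 0, 0, -0.7, 0, 1, 0, 0, -1.2, 0, 1, -0.4, 0, -1.3, 0, 1, -0.8, 0.4, -1.3, 0, 1, -0.8, 0.8, -1.3, 0, 1, -0.8, 1.2, -1.3, 0, 1, -0.8, 1.6, -1.3, 0, 1, -0.8, 1.6, -1.3, 0, 1]' | python3 drive.py; python3 - <<'E'
from h import *
plan(.405,-.2437,.15,.05)
tins('top'); tins('scene')
s=np.load('last_top.npz');W=world(s)
for n in('top','scene'):
    s=np.load('last_%s.npz'%n);W=world(s)
    m=(abs(W[...,0]-.495)<.06)&(abs(W[...,1]-.1)<.05)&(W[...,2]>.046)&(W[...,2]<.065)
    P=W[m]; print(n,m.sum(),cv2.minAreaRect(P[:,:2].astype(np.float32)) if len(P) else '',np.median(P,0))
E
```

```text
t: 34.3
tcp_pos: [0.4904, 0.0993, 0.0171]
tool_rot: [1.0, -0.025, -0.0, 0.0]
force: [-4.5, 0.8, 16.1]
finger_gap: 0.752
gripper_force: 91.8
t: 35.5
tcp_pos: [0.4044, -0.0609, 0.1458]
tool_rot: [1.0, -0.028, 0.001, 0.001]
force: [0.6, 0.4, 0.3]
finger_gap: 1.001
gripper_force: 0.0
tcp [ 0.4044 -0.0609  0.1458] th -0.056 F [0.6 0.4 0.3] gap 1.001 q6 1.2
row 0.0109 0.1825 -0.0042 turn -0.106
top 540 med [0.4374 0.3787 0.0397] mean [0.4388 0.3788 0.0398] rect [0.439  0.3795] [0.0665 0.0788] 89.9
top 553 med [ 0.4128 -0.243   0.0403] mean [ 0.4124 -0.2426  0.0403] rect [ 0.4124 -0.2432] [0.0818 0.0667] 2.7
scene 112 med [ 0.4183 -0.899   0.0412] mean [ 0.4202 -0.8986  0.041 ] rect [ 0.4212 -0.8969] [0.0283 0.1569] 88.4
scene 142 med [ 0.3921 -0.2457  0.0381] mean [ 0.3967 -0.2447  0.0385] rect [ 0.4074 -0.2385] [0.0761 0.0708] 5.4
scene 88 med [0.4579 0.1182 0.0426] mean [0.4634 0.1136 0.0424] rect [0.4618 0.1128] [0.0736 0.0372] 54.7
scene 333 med [0.4288 0.3805 0.0389] mean [0.4312 0.3811 0.0388] rect [0.4378 0.3829] [0.0868 0.0653] 0.6
top 549 ((0.4940109848976135, 0.09876763075590134), (0.06624995172023773, 0.08147673308849335), 89.62261199951172) [0.49362586 0.09716865 0.05409533]
scene 280 ((0.49256712198257446, 0.10257956385612488), (0.06788226962089539, 0.08787381649017334), 87.87429809570312) [0.48917269 0.1041798  0.05239201]
```

```bash
python3 -c "
from h import *
plan(.409,-.2435,.001,.048)"; echo '[0.15, 0.5, 0, -0.5, 1, 0.15, 1, 0, -1.04, 1, 0.15, 1.5, 0.2, -1.04, 1, 0.15, 1.822, 0.6, -1.04, 1, 0.15, 1.822, 1, -1.04, 1, 0.15, 1.822, 1, -1.04, 1, 0.15, 1.822, 1, -1.04, 1]' | python3 drive.py 80; python3 -c "
from h import *
plan(.409,-.2435,.001,.048)"
```

```text
tcp [ 0.4028 -0.0571  0.1454] th -0.053 F [-0.9 -0.4  0.4] gap 1.002 q6 1.21
row 0.0161 0.1858 0.1444 turn -0.101
t: 36.3
tcp_pos: [0.4081, -0.2367, 0.045]
tool_rot: [1.0, 0.028, -0.002, -0.002]
force: [-0.0, 0.8, 0.1]
finger_gap: 0.999
gripper_force: 0.0
tcp [ 0.4081 -0.2367  0.045 ] th 0.056 F [-0.   0.8  0.1] gap 0.999 q6 0.75
row 0.0005 0.0068 0.0440 turn 0.008
```

```bash
echo '[0.005, 0.06, 0, 0.08, 1, 0.005, 0.06, 0.2, 0.08, 1, 0.005, 0.06, 0.4, 0.08, 1, 0.005, 0.06, 0.45, 0.08, 1, 0.005, 0.06, 0.45, 0.08, 1]' | python3 drive.py 80; echo '[0, 0, 0, 0, 0.5, 0, 0, 0, 0, 0.5, 0, 0, 0, 0, 0.5, 0, 0, 0, 0, 0.5]' | python3 drive.py; python3 -c "
from h import *
plan(.409,-.2435,.001,.048)"
```

```text
t: 36.8
tcp_pos: [0.4107, -0.2453, 0.0024]
tool_rot: [1.0, 0.023, 0.001, 0.001]
force: [-0.3, -0.5, -0.1]
finger_gap: 1.0
gripper_force: 0.0
t: 37.2
tcp_pos: [0.4104, -0.2453, 0.0028]
tool_rot: [1.0, 0.023, 0.001, 0.001]
force: [0.2, 2.6, 11.0]
finger_gap: 0.757
gripper_force: 88.0
tcp [ 0.4104 -0.2453  0.0028] th 0.046 F [ 0.2  2.6 11. ] gap 0.757 q6 0.75
row -0.0013 -0.0019 0.0018 turn -0.002
```

```bash
python3 -c "
from h import *
plan(.493,.099,.143,-.05)"
```

```text
tcp [ 0.4104 -0.2453  0.0028] th 0.046 F [ 0.2  2.6 11. ] gap 0.757 q6 0.75
row 0.0984 -0.3402 -0.1402 turn 0.096
```

```bash
echo '[0, 0, -0.3, 0, 0.5, 0, 0, -0.6, 0, 0.5, 0, 0, -1, 0, 0.5, 0, 0, -1.4, 0, 0.5, 0.03, -0.4, -1.4, 0, 0.5, 0.06, -0.8, -1.4, 0.3, 0.5, 0.09, -1.2, -1.4, 0.6, 0.5, 0.12, -1.6, -1.4, 0.96, 0.5, 0.15, -2, -1.4, 0.96, 0.5, 0.3, -2.35, -1.4, 0.96, 0.5, 0.5, -2.65, -1.4, 0.96, 0.5, 0.75, -3, -1.4, 0.96, 0.5, 0.9, -3.3, -1.4, 0.96, 0.5, 0.984, -3.4, -1.4, 0.96, 0.5, 0.984, -3.4, -1.1, 0.96, 0.5, 0.984, -3.4, -0.8, 0.96, 0.5, 0.984, -3.4, -0.7, 0.96, 0.5, 0.984, -3.4, -0.7, 0.96, 0.5, 0.984, -3.4, -0.7, 0.96, 0.5]' | python3 drive.py; python3 - <<'E'
from h import *
plan(.493,.099,.056,-.05)
s=snap('scene');W=world(s)
m=(abs(W[...,0]-.49)<.06)&(abs(W[...,1]-.1)<.05)&(W[...,2]>.06)&(W[...,2]<.13)&(s['pixels'].min(-1)>110)
P=W[m]; print(m.sum(),np.percentile(P,2,axis=0).round(3),np.percentile(P,98,axis=0).round(3))
E
```

```text
t: 39.1
tcp_pos: [0.4929, 0.0985, 0.0715]
tool_rot: [1.0, -0.025, 0.0, 0.0]
force: [0.0, 0.0, -1.3]
finger_gap: 0.756
gripper_force: 89.5
tcp [0.4929 0.0985 0.0715] th -0.051 F [ 0.   0.  -1.3] gap 0.756 q6 1.6
row 0.0000 -0.0005 0.0155 turn -0.001
379 [0.452 0.067 0.072] [0.528 0.138 0.111]
```

```bash
echo '[0, -0.005, 0.07, 0, 0.5, 0, -0.005, 0.13, 0, 0.5, 0, -0.005, 0.165, 0, 0.5, 0, -0.005, 0.165, 0, 0.5, 0, -0.005, 0.165, 0, 0.5]' | python3 drive.py; echo '[0, 0, 0, 0, 0.85, 0, 0, 0, 0, 0.95, 0, 0, 0, 0, 0.95, 0, 0, -0.3, 0, 1, 0, 0, -0.7, 0, 1, 0, 0, -1.2, 0, 1, -0.3, -0.4, -1.3, 0, 1, -0.6, -0.8, -1.3, 0, 1, -0.8, -1.2, -1.3, 0, 1, -0.8, -1.6, -1.3, 0, 1, -0.8, -2, -1.3, 0, 1, -0.8, -2.4, -1.3, 0, 1, -0.8, -2.6, -1.3, 0, 1, -0.8, -2.6, -1.3, 0, 1]' | python3 drive.py; python3 - <<'E'
from h import *
plan(.437,.3795,.1,.0)
tins('top'); tins('scene')
for n in('top','scene'):
    s=np.load('last_%s.npz'%n);W=world(s)
    m=(abs(W[...,0]-.495)<.06)&(abs(W[...,1]-.1)<.05)&(W[...,2]>.086)&(W[...,2]<.105)
    P=W[m]; print(n,m.sum(),cv2.minAreaRect(P[:,:2].astype(np.float32)) if len(P) else '',np.median(P,0) if len(P) else '')
E
```

```text
t: 39.65
tcp_pos: [0.493, 0.0994, 0.0568]
tool_rot: [1.0, -0.025, 0.001, 0.0]
force: [-3.7, 0.0, 20.8]
finger_gap: 0.755
gripper_force: 92.2
t: 41.05
tcp_pos: [0.4256, 0.3658, 0.1837]
tool_rot: [1.0, -0.023, 0.0, -0.0]
force: [0.5, 0.3, -0.8]
finger_gap: 1.0
gripper_force: 0.0
tcp [0.4256 0.3658 0.1837] th -0.047 F [ 0.5  0.3 -0.8] gap 1.0 q6 2.13
row 0.0107 -0.0143 0.0837 turn -0.047
top 327 med [0.4531 0.3764 0.0394] mean [0.4537 0.3771 0.0396] rect [0.439  0.3796] [0.0788 0.0651] 0.1
scene 117 med [ 0.4152 -0.8983  0.0419] mean [ 0.415  -0.8985  0.042 ] rect [ 0.4189 -0.9027] [0.0293 0.1576] 89.3
scene 77 med [0.4564 0.1142 0.0416] mean [0.4615 0.111  0.0417] rect [0.4612 0.1144] [0.0738 0.0405] 52.4
scene 340 med [0.4276 0.3811 0.0386] mean [0.4301 0.3816 0.0386] rect [0.4363 0.3836] [0.0877 0.0661] 4.1
top 586 ((0.494930237531662, 0.09809394180774689), (0.06577222049236298, 0.08189886808395386), 87.58164978027344) [0.4953482  0.09696899 0.09418782]
scene 287 ((0.49243810772895813, 0.10260702669620514), (0.06943834573030472, 0.08428461104631424), 87.60314178466797) [0.48833741 0.10343542 0.0925414 ]
```

The manual's scale: shifts go in units of 100 mm and turns go in units of 0.1 rad. Converting my numbers, 0.13 m is 1.3, 0.1 m is 1, -0.047 rad is -0.47.

```bash
python3 -c "
from h import *
plan(.438,.3795,.002,0)"; echo '[0.11, -0.14, 0.5, -0.47, 1, 0.11, -0.14, 1, -0.47, 1, 0.11, -0.14, 1.3, -0.47, 1, 0.11, -0.14, 1.3, -0.47, 1, 0.11, -0.14, 1.3, -0.47, 1]' | python3 drive.py 80; python3 -c "
from h import *
plan(.438,.3795,.002,0)"
```

```text
tcp [0.4249 0.3628 0.1834] th -0.049 F [-0.5 -0.2 -0.2] gap 1.0 q6 2.13
row 0.0122 -0.0173 0.1814 turn -0.049
t: 41.65
tcp_pos: [0.4374, 0.3754, 0.0542]
tool_rot: [1.0, -0.002, -0.001, 0.0]
force: [0.7, 0.8, -0.0]
finger_gap: 0.998
gripper_force: 0.0
tcp [0.4374 0.3754 0.0542] th -0.005 F [ 0.7  0.8 -0. ] gap 0.998 q6 2.09
row 0.0006 -0.0041 0.0522 turn -0.005
```

In the tool's units: 0.052 m is 0.52, 0.045 m is 0.45, -0.005 rad is -0.05.

```bash
echo '[0.006, -0.04, 0.1, -0.05, 1, 0.006, -0.04, 0.3, -0.05, 1, 0.006, -0.04, 0.45, -0.05, 1, 0.006, -0.04, 0.52, -0.05, 1, 0.006, -0.04, 0.52, -0.05, 1]' | python3 drive.py 80; echo '[0, 0, 0, 0, 0.5, 0, 0, 0, 0, 0.5, 0, 0, 0, 0, 0.5, 0, 0, 0, 0, 0.5]' | python3 drive.py; python3 -c "
from h import *
plan(.494,.0985,.182,-.05)"
```

```text
t: 42.15
tcp_pos: [0.4376, 0.3804, 0.0018]
tool_rot: [1.0, 0.001, -0.0, 0.0]
force: [0.5, -0.7, 0.1]
finger_gap: 1.0
gripper_force: 0.0
t: 42.55
tcp_pos: [0.4388, 0.3812, 0.0036]
tool_rot: [1.0, 0.001, 0.001, -0.001]
force: [0.2, 0.6, 5.4]
finger_gap: 0.755
gripper_force: 88.9
tcp [0.4388 0.3812 0.0036] th 0.002 F [0.2 0.6 5.4] gap 0.755 q6 2.09
row 0.0546 0.2828 -0.1784 turn 0.052
```

In the tool's units: 0.18 m is 1.8, -0.178 m is -1.78, 0.052 rad is 0.52.

```bash
echo '[0, 0, -0.3, 0, 0.5, 0, 0, -0.7, 0, 0.5, 0, 0, -1.1, 0, 0.5, 0, 0, -1.5, 0, 0.5, 0, 0.2, -1.78, 0, 0.5, 0.1, 0.6, -1.78, 0, 0.5, 0.2, 1, -1.78, 0, 0.5, 0.3, 1.4, -1.78, 0.3, 0.5, 0.4, 1.8, -1.78, 0.52, 0.5, 0.5, 2.2, -1.78, 0.52, 0.5, 0.555, 2.6, -1.78, 0.52, 0.5, 0.555, 2.828, -1.78, 0.52, 0.5, 0.555, 2.828, -1.5, 0.52, 0.5, 0.555, 2.828, -1.3, 0.52, 0.5, 0.555, 2.828, -1.15, 0.52, 0.5, 0.555, 2.828, -1.15, 0.52, 0.5, 0.555, 2.828, -1.15, 0.52, 0.5]' | python3 drive.py; python3 - <<'E'
from h import *
plan(.495,.0985,.098,-.05)
s=snap('scene');W=world(s)
m=(abs(W[...,0]-.49)<.06)&(abs(W[...,1]-.1)<.05)&(W[...,2]>.1)&(W[...,2]<.17)&(s['pixels'].min(-1)>110)
P=W[m]; print(m.sum(),np.percentile(P,2,axis=0).round(3),np.percentile(P,98,axis=0).round(3))
E
```

```text
t: 44.25
tcp_pos: [0.4938, 0.0979, 0.1173]
tool_rot: [1.0, -0.025, -0.0, -0.0]
force: [0.0, 0.3, -1.4]
finger_gap: 0.752
gripper_force: 88.8
tcp [0.4938 0.0979 0.1173] th -0.05 F [ 0.   0.3 -1.4] gap 0.752 q6 1.59
row 0.0011 -0.0006 0.0193 turn -0.000
409 [0.452 0.065 0.116] [0.528 0.136 0.159]
```

In the tool's units: 0.0197 m is 0.197, 0.016 m is 0.16.

```bash
echo '[0.01, -0.005, 0.1, 0, 0.5, 0.01, -0.005, 0.16, 0, 0.5, 0.01, -0.005, 0.197, 0, 0.5, 0.01, -0.005, 0.197, 0, 0.5, 0.01, -0.005, 0.197, 0, 0.5]' | python3 drive.py; echo '[0, 0, 0, 0, 0.85, 0, 0, 0, 0, 0.95, 0, 0, 0, 0, 0.95, 0, 0, -0.3, 0, 1, 0, 0, -0.7, 0, 1, 0, 0, -1.2, 0, 1, -0.3, 0.4, -1.3, 0, 1, -0.6, 0.8, -1.3, 0, 1, -0.8, 1.2, -1.3, 0, 1, -0.8, 1.6, -1.3, 0, 1, -0.8, 2, -1.3, 0, 1, -0.8, 2.4, -1.3, 0, 1, -0.8, 2.6, -1.3, 0, 1, -0.8, 2.6, -1.3, 0, 1]' | python3 drive.py; python3 - <<'E'
from h import *
tins('top'); t=snap('scene')
for n in('top','scene'):
    s=np.load('last_%s.npz'%n);W=world(s)
    m=(abs(W[...,0]-.495)<.06)&(abs(W[...,1]-.1)<.05)&(W[...,2]>.126)&(W[...,2]<.145)
    P=W[m]; print(n,m.sum(),cv2.minAreaRect(P[:,:2].astype(np.float32)) if len(P) else '',np.median(P,0) if len(P) else '')
s=np.load('last_top.npz')
a=cv2.resize(s['pixels'][140:275,175:345],None,fx=2.9,fy=2.9,interpolation=cv2.INTER_CUBIC); b=cv2.resize(t['pixels'][165:275,240:345],None,fx=2.9,fy=2.9,interpolation=cv2.INTER_CUBIC)
c=np.zeros((392,800,3),np.uint8); c[:a.shape[0],:a.shape[1]]=a[:392]; c[:b.shape[0],495:495+b.shape[1]]=b[:, :305]
cv2.imwrite('pics/e11.png',c[:,:,::-1])
E
```

```text
t: 44.8
tcp_pos: [0.495, 0.0984, 0.0976]
tool_rot: [1.0, -0.025, 0.0, -0.0]
force: [-0.7, 0.7, 0.8]
finger_gap: 0.753
gripper_force: 89.1
t: 46.2
tcp_pos: [0.4025, -0.1602, 0.2277]
tool_rot: [1.0, -0.027, 0.001, 0.001]
force: [0.2, 0.1, 0.6]
finger_gap: 1.0
gripper_force: 0.0
top 635 ((0.49580109119415283, 0.09699510037899017), (0.07919735461473465, 0.06508275121450424), 0.08462769538164139) [0.49684918 0.09657412 0.13392198]
scene 286 ((0.4939834475517273, 0.10188025236129761), (0.06738626956939697, 0.08935613185167313), 89.83552551269531) [0.49099685 0.10492592 0.132503  ]
```

View pics/e11.png

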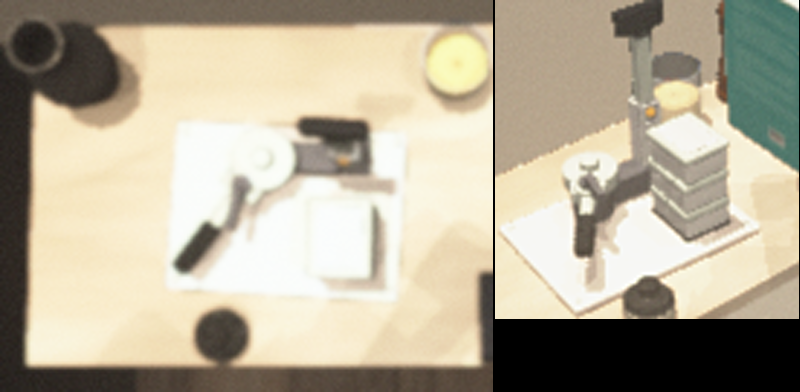

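Three tins stand in one square column at about (338,238) top / (690,175) side. The mast is up with its button out, and the vase, candle and timer haven't moved. Handing in.

```bash
python3 -c "
from station import manip
print(manip.sign_off())"
```

```text
the job is handed in; nothing more can be done
None
```

I handed the job in with the lever flipped, the mast locked up with its button out, and all three tins in one column within about 3 mm of the pad's centre; the bolt's turn past 1.5 rad could not be measured and is inferred from five ratchet strokes and the mast coming free.

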